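# Shorten a used vacuum's wand and pack its nozzles away

### The arm

A 6-joint arm with a two-finger parallel gripper is mounted at the origin on the work surface. World frame = base frame: x ahead of the robot, y to its left, z up, the work surface at z = 0. Lengths are in m, angles in rad, forces in N, time in s.
With the tool pointing down it reaches from about 0.35 to 0.975 m from the base axis. Payload 4.9 kg.
Tool frame: the origin (TCP) lies between the finger pads; the fingertips stand 17 mm ahead of it and the grasp point (between the pads) lies 2 mm behind it; z points along the fingers, y is the direction in which the jaws open and shut (so a half turn about z gives the same grasp; the last joint's range is limited). The gripper opens to 85 mm and grips with 20 to 120 N. Pads are 22 mm wide; open, the fingers measure 114 mm over their backs; the gripper's body (76 mm by 85 mm) begins 54 mm behind the grasp point. The pads swing forward as they close: fully open they stand 13 mm farther back than shut.
Start: joints at [1.173, 0.053, 1.613, -0, 1.476, -0.119], TCP at [0.172, 0.601, 0.227] pointing down, gripper open.
Joint ranges: [-3.01, 3.01], [-1.01, 2.22], [0.06, 2.58], [-1.02, 4.17], [0.09, 2.62], [-3.14, 3.14]. Speed limits (rad/s): [2.57, 2.57, 3.14, 3.14, 3.14, 3.14].

### API

Orientations are given as a unit quaternion [w, x, y, z].
In Python, from plant import state, grab_frame, camera_model, job_done, find_in, silhouettes, landmark_of gives the robot as it stands.
- The arm moves only by the shell command python3 -m crank 'ROWS'. ROWS is JSON, a list of rows, each an object with "angular": the turn, a rotation vector about the tool's x, y, z each as a share of 5 degrees, from -1 to 1, a list of three; "delta_pos": the shift along the tool's x, y, z each as a share of 3 cm, from -1 to 1, a list of three; "gripper": the opening, from 0 (shut) to 1 (fully open). In form: [{"angular": [ax, ay, az], "delta_pos": [tx, ty, tz], "gripper": gripper}, ...]. A call has 1 to 12 rows; each row shifts and turns the commanded pose from where the row before left it, along the tool's axes as they then stand; what a row does not reach is not made up. A row lasts 1/8 s, in which the tool goes at most 62.5 mm and 10.7 degrees, less where a joint would pass 70% of its speed; a pose out of reach is approached as far as the arm can. A call with a number of a shift or a turn outside -1 to 1 is refused whole. A call with a gripper value outside its range is refused whole. The fingers move at their own pace and stop on an object; the grip force is fixed at half the most. Time passes only in rows, so rows that do not move let the fingers close. It gives the time, the measured TCP pose, the force and the opening at its end, in the units of the state.
- state(): the state, without advancing time (a new reading comes with each control period).
- grab_frame(name): name is "scene" or "top" or "wrist"; returns the picture (480x640x3 uint8, red, green, blue); there is no depth.
- camera_model(name): a dict with "camera_matrix" (3x3 intrinsics, pixels), "rvec" (rotation vector, rad) and "tvec" (3), from world to camera coordinates, as OpenCV has them; the wrist camera has in their place "mount" (4x4, takes a point from camera to tool coordinates, whose origin is the TCP and whose axes are the flange's). Camera axes: x right, y down, z forward; pixel columns grow to the right and rows downward; lengths in m; the calibration is good to about 2 mm. A picture is of the moment at which its call begins: read the wrist's pose just before it. camera_model takes no time and is no camera call.
- job_done(): hands the job in, once; it reports no verdict.
Trained networks look in the newest picture that a camera, given by its name, has taken for a name from the list of things; names that differ only in an ending like _2 or _b are one class to them, and where a whole thing is asked for, a point or a joint stands for the part that bears it (a point fixed in the world has none). Each returns a list of dicts, best first, with "conf" (0 to 1); they miss things now and then, are a little off and sometimes report something else, mostly with a low value. They report only what shows in the picture. A call takes as long as a camera call. They do not tell look-alikes from the thing itself.
- find_in(camera, target): "bbox" ([left, top, right, bottom] in pixels, round what is visible of it).
- silhouettes(camera, target): "mask" (480x640 bool, what is visible of it) and "bbox" ([left, top, right, bottom] in pixels, round what is visible of it).
- landmark_of(camera, target): "pixel" ([column, row] in pixels: a listed point, or the origin of a listed thing).
The state is a dict: "time": time; "joint_pos": joint angles; "joint_vel": joint speeds; "joint_efforts": joint torques, N m; "tool_pos": TCP position; "tool_rot": TCP orientation; "contact_force": force on the tool from outside, world axes, zero at the start; "ft_torque": the same for the moment, N m; "gripper_width": opening from 0.0 (shut) to 1.0 (fully open).
Only numpy, scipy, OpenCV 4.12 (cv2) and the standard library are available. Lean on these libraries where they do the work, as an engineer would, in place of code of your own. Each camera call takes 0.05 s, during which the arm holds its last target.

### The job

Get this second-hand vacuum cleaner set ready for the sales shelf: collapse the wand to its shortest length by pressing its spring pin and sliding the aluminium tube, notch by notch, until the pin has popped out of the last hole. Swing the top tray of the blue accessory case fully open, put every loose nozzle from the counter into the compartment underneath, and only when all are in swing the tray fully shut over them. Leave the cleaner bottle and the tape roll where they stand.

Things in the scene. Friction and masses are not known exactly. Their poses are not given: they have to be found in the camera images.
- wand: Telescopic vacuum wand held level in a fixed cradle (foot 400 x 75 x 8 mm). Origin: on the counter exactly below the spring pin; the tube axis runs along local x, 65 mm above the counter. A fixed dark inner tube (28 x 28 mm) carries the sliding aluminium outer tube (the sleeve). Grey clamp block, 87 mm high, at local x -220 to -170 mm; grey saddle under the sleeve at x 110 to 150 mm.
- sleeve (a joint): How far (m) the sleeve (36 wide x 36 high x 310 mm, wall 2.5, at 0 from local x -30 to +280 mm) has slid along the wand's local -x, shortening it. Three holes 14.5 mm wide in its +y side, where the pin locks it (1 mm play), at 0 (longest, the start), 0.055 and 0.110 (shortest, the target). Friction about 2 N; it stays where left.
- pin (a joint): How far (m) the orange spring pin (12 mm across, half-round end, pointing to the wand's local +y) is pressed in: 0 = popped fully out, 8 mm proud of the sleeve; 0.008 = flush (5 N); about 0.0105 = hidden under the sleeve wall. Once it is flush, sliding the sleeve cams it in the rest of the way (7 to 10 N along the tube). At the next hole, if not covered, it pops out and locks.
- pin_tip (a point): Middle of the pin's round end, 65 mm above the counter, 26 mm from the tube axis when out. The pin never moves along the wand. Pinching the sleeve across its width (along local y) at the pin presses the pin flush with one finger pad and holds the sleeve for sliding at the same time.
- case: Blue open accessory case, fixed, outside 280 (local x) x 190 (local y) x 62 mm high, walls and floor 5 mm. Origin: centre of its underside. The compartment for the nozzles is its whole inside. The grey tray lies over it at the start, its underside 64 mm above the counter; nozzles lying on top of one another would stop it from shutting.
- tray_swing (a joint): Swing (rad) of the parallel arms that carry the tray: 0 = shut, 1.989 = fully open, 200 mm to the case's local +y. The tray stays level. Its offset from shut, in the case frame, at q: y = 0.119*(sin(q-0.994)+0.839), z = 0.119*(cos(q-0.994)-0.545) m (up to 54 mm up midway). Takes about 4 N; let go, it settles slowly by its weight to the side it leans to.
- tray_handle (a point): Top centre of the tray's orange handle, an upright plate 14 mm thick (case local y), 90 mm long (case local x), its top 61 mm above the tray's floor and 31 mm above the tray's walls (tray 280 x 186 mm). 129 mm above the counter when shut.
- crevice: Black crevice nozzle, 113 x 32 x 30 mm, tapering to 26 x 22 mm at its +x end; 32 mm wide at the middle. May be absent. Its origin is the middle of the part; local x is its long axis. It lies flat on the counter at the start.
- upholstery: Red T-shaped upholstery nozzle, 109 mm long, stem 30 x 30 mm, a 64 mm wide head at its +x end (x 25 to 55 mm); 30 mm wide at the middle. May be absent. Its origin is the middle of the part; local x is its long axis. It lies flat on the counter at the start.
- brush: Green dusting brush with a black head, 105 mm long, stem 30 wide x 32 mm high, head 46 mm wide at its +x end (x 27 to 53 mm). May be absent. Its origin is the middle of the part; local x is its long axis. It lies flat on the counter at the start.
- adapter: Yellow stepped hose adapter, 101 x 34 x 34 mm, narrowing to 28 mm at its +x end (from x 18 mm). May be absent. Its origin is the middle of the part; local x is its long axis. It lies flat on the counter at the start.
- cleaner: Green cleaner bottle with a white label and blue cap, 66 mm across, 190 mm high; a bystander. Origin: centre of its underside.
- tape: Roll of brown tape lying flat, 100 mm across, 45 mm high; a bystander. Origin: centre of its underside.
Things that resemble listed ones, but are neither listed nor needed, are in the scene too. Of the things shaped like the brush, the green one is meant. Several things have the shape of the upholstery; the one meant has the colours described above.

How it is judged:
On the way, in this order (a step that is already met when the one before it is completed fails the run):
1. the tray has been swung fully open (value of joint tray_swing above 1.85 rad), for 0.2 s.
2. every nozzle present lies in the compartment, with the tray still open (x of crevice in the frame of case between -0.135 and 0.135 m and y of crevice in the frame of case between -0.09 and 0.09 m and z of each of crevice, upholstery, brush, adapter in the frame of case below 0.055 m and x of upholstery in the frame of case between -0.135 and 0.135 m and y of upholstery in the frame of case between -0.09 and 0.09 m and x of brush in the frame of case between -0.135 and 0.135 m and y of brush in the frame of case between -0.09 and 0.09 m and x of adapter in the frame of case between -0.135 and 0.135 m and y of adapter in the frame of case between -0.09 and 0.09 m and value of joint tray_swing above 1.6 rad), for 0.2 s.
At the end, for the whole second after the job is handed in: Every nozzle present is at rest inside the case's compartment (its middle within the walls and lower than 55 mm above the case's underside), the tray is shut (under 0.05 rad), the sleeve is within 4 mm of 0.110 and the pin has popped out (under 2 mm) (x of crevice in the frame of case between -0.135 and 0.135 m and y of crevice in the frame of case between -0.09 and 0.09 m and z of each of crevice, upholstery, brush, adapter in the frame of case below 0.055 m and x of upholstery in the frame of case between -0.135 and 0.135 m and y of upholstery in the frame of case between -0.09 and 0.09 m and x of brush in the frame of case between -0.135 and 0.135 m and y of brush in the frame of case between -0.09 and 0.09 m and x of adapter in the frame of case between -0.135 and 0.135 m and y of adapter in the frame of case between -0.09 and 0.09 m and linear speed of each of crevice, upholstery, brush, adapter below 0.02 m/s and value of joint sleeve between 0.106 and 0.114 m and value of joint pin below 0.002 m and value of joint tray_swing below 0.05 rad); the robot touches nothing.
It fails at once if the cleaner bottle has been moved more than 30 mm (distance of cleaner from where it was at the start of the episode above 0.03 m).
It fails at once if the tape roll has been moved more than 30 mm (distance of tape from where it was at the start of the episode above 0.03 m).
Of crevice, upholstery, brush, adapter only 2 to 4 are there at a start; the rules pass over those that are not, and their reading is None.
At some moment in a run one of crevice, upholstery, brush, adapter may be knocked a few centimetres aside while the robot is not near it.
Once in a run the grip may slacken for a moment while it holds something.
It also fails if it takes over 210 s, if anything falls off the work surface, if the arm or the gripper's body presses on something with over 40 N, if the wrist force passes 120 N, or if a joint passes its speed limit or range.

## Working session

There is one attempt and no reset: what is moved stays moved. The work goes in short steps, Python scripts to look and compute and a shell command to move; the robot and the scene stay as the last step left them, time stands still between calls to the robot, and variables do not carry over. Pictures are saved under pics/ and viewed, and the job is handed in when it is done.

```bash
ls; mkdir -p pics
python3 - <<'E'
from plant import *
import cv2
s=state();print(s)
for n in ["scene","top","wrist"]:
    im=grab_frame(n);cv2.imwrite(f"pics/a_{n}.png",im[:,:,::-1]);print(n,camera_model(n))
E
```

```text
pics
{'time': 0.0, 'joint_pos': array([ 1.17299102e+00,  5.33342713e-02,  1.61431081e+00, -1.28416495e-05,
        1.47602259e+00, -1.18989458e-01]), 'joint_vel': array([ 0.00052011, -0.00046465, -0.00147815,  0.00069698, -0.00060648,
        0.00160838]), 'joint_efforts': array([ 2.11390820e-04, -3.93682194e+01, -3.70175993e+01, -5.23785354e-05,
        6.88714266e-03,  3.89791367e-06]), 'tool_pos': array([0.17175536, 0.60026423, 0.22526701]), 'tool_rot': array([-2.58936473e-04,  1.38956123e-01,  9.90297995e-01, -1.00469564e-03]), 'contact_force': array([-0.57590087, -0.4416232 ,  0.9367329 ]), 'ft_torque': array([-0.0021979 ,  0.0043368 , -0.03235328]), 'gripper_width': 1.0006454929470248}
scene {'camera_matrix': array([[544.82432453,   0.        , 328.0677882 ],
       [  0.        , 544.82432453, 243.86788538],
       [  0.        ,   0.        ,   1.        ]]), 'rvec': array([ 1.92219754,  1.28119607, -0.6395727 ]), 'tvec': array([-0.14911464, -0.2717404 ,  1.72425365])}
top {'camera_matrix': array([[569.96096724,   0.        , 321.11229399],
       [  0.        , 569.96096724, 236.71459012],
       [  0.        ,   0.        ,   1.        ]]), 'rvec': array([ 2.16039015, -2.14342149,  0.10497341]), 'tvec': array([-0.09629429,  0.57136487,  0.99686069])}
wrist {'camera_matrix': array([[397.25580638,   0.        , 326.93762104],
       [  0.        , 397.25580638, 233.15173971],
       [  0.        ,   0.        ,   1.        ]]), 'mount': array([[ 6.66583799e-05, -9.57490999e-01, -2.88463140e-01,
         7.41794566e-02],
       [ 9.99999997e-01,  5.64931550e-05,  4.35642918e-05,
        -3.12290488e-04],
       [-2.54162244e-05, -2.88463142e-01,  9.57491000e-01,
        -1.48035357e-01],
       [ 0.00000000e+00,  0.00000000e+00,  0.00000000e+00,
         1.00000000e+00]])}
```

View pics/a_scene.png

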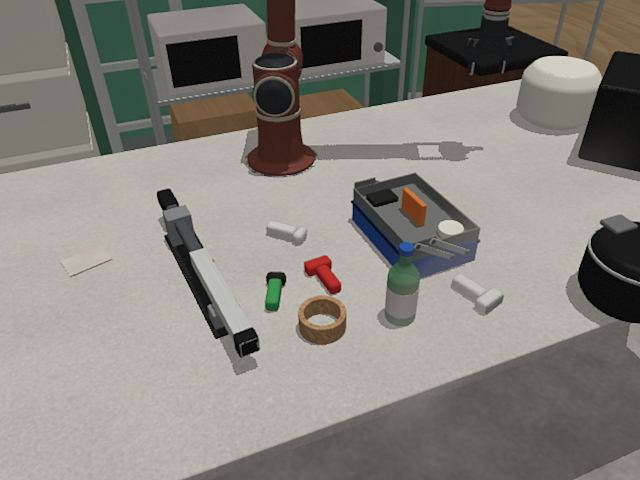

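View pics/a_top.png

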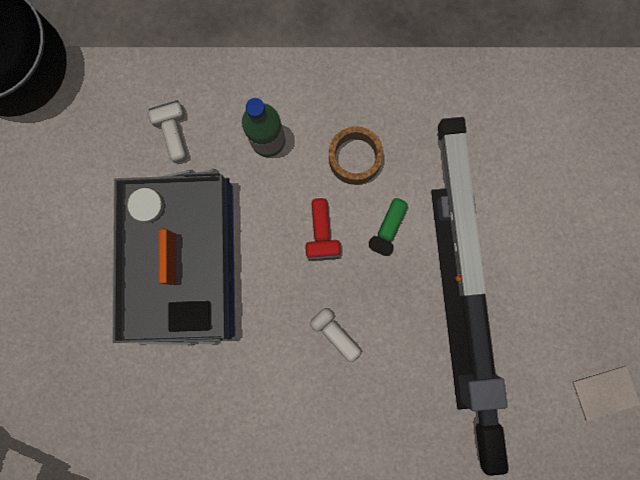

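View pics/a_wrist.png

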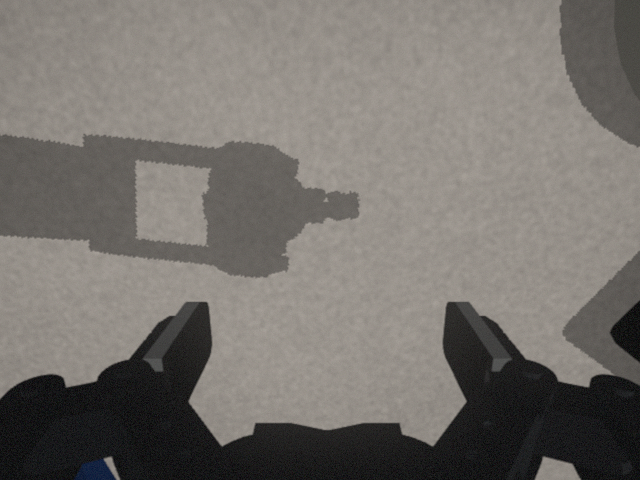

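The pictures show four look-alike candidates in the top view. The red T at (321,230) and the green brush with black head at (388,228) are the ones meant. The white T at (171,132) and the white brush shape at (335,335) are decoys. No crevice or adapter is visible. Next I measure them.

```bash
cat > h.py <<'E'
import numpy as np, cv2
from plant import *
from scipy.spatial.transform import Rotation as R
def cam(n):
    m=camera_model(n); K=m["camera_matrix"]
    if n=="wrist":
        s=state(); T=np.eye(4); q=s["tool_rot"]; T[:3,:3]=R.from_quat([q[1],q[2],q[3],q[0]]).as_matrix(); T[:3,3]=s["tool_pos"]
        M=np.linalg.inv(T@m["mount"]); return K,M[:3,:3],M[:3,3]
    return K,R.from_rotvec(m["rvec"]).as_matrix(),m["tvec"]
def px2w(c,p,z):
    K,Rr,t=c; o=-Rr.T@t; d=Rr.T@np.linalg.inv(K)@np.array([p[0],p[1],1.]); return o+d*(z-o[2])/d[2]
def w2px(c,P):
    K,Rr,t=c; v=K@(Rr@np.asarray(P,float)+t); return v[:2]/v[2]
def axis_of(mask,c,z):
    ys,xs=np.nonzero(mask); P=np.array([px2w(c,(x,y),z)[:2] for x,y in zip(xs,ys)])
    m=P.mean(0); w,v=np.linalg.eigh(np.cov((P-m).T)); a=v[:,1]; pr=(P-m)@a; pq=(P-m)@v[:,0]
    return m,a,(pr.min(),pr.max()),(pq.min(),pq.max())
def tool():
    s=state();q=s["tool_rot"];return s["tool_pos"],R.from_quat([q[1],q[2],q[3],q[0]]).as_matrix(),s
E
python3 - <<'E'
from h import *
Z={"crevice":.015,"upholstery":.015,"brush":.016,"adapter":.017,"pin_tip":.065,"tray_handle":.129,"case":0,"wand":0,"cleaner":0,"tape":0}
for n in ["top","scene"]:
    grab_frame(n);c=cam(n)
    for k,z in Z.items():
        print(n,k,[(round(d["conf"],2),np.round(d["pixel"]),np.round(px2w(c,d["pixel"],z),4)) for d in landmark_of(n,k)])
    if n=="top":
        for k in ["upholstery","brush"]:
            for d in silhouettes(n,k): print(k,d["conf"],d["bbox"],*axis_of(d["mask"],c,Z[k]))
im=grab_frame("top");cv2.imwrite("pics/crop1.png",cv2.resize(im[180:380,280:500,::-1],None,fx=3,fy=3,interpolation=2)[:600,:800])
E
```

```text
top crevice [(0.4, array([266., 139.]), array([0.7583, 0.0142, 0.015 ])), (0.18, array([162., 252.]), array([0.5435, 0.2004, 0.015 ]))]
top upholstery [(0.77, array([322., 229.]), array([ 0.589 , -0.0927,  0.015 ])), (0.67, array([454., 279.]), array([ 0.4984, -0.3329,  0.015 ])), (0.59, array([172., 135.]), array([0.7662, 0.1909, 0.015 ])), (0.4, array([461., 279.]), array([ 0.498 , -0.3463,  0.015 ]))]
top brush [(0.86, array([335., 338.]), array([ 0.391 , -0.1186,  0.016 ])), (0.82, array([387., 228.]), array([ 0.591, -0.212,  0.016]))]
top adapter []
top pin_tip [(0.47, array([456., 279.]), array([ 0.4957, -0.3258,  0.065 ]))]
top tray_handle [(0.93, array([164., 254.]), array([0.53  , 0.1628, 0.129 ]))]
top case [(0.97, array([184., 261.]), array([0.5285, 0.1643, 0.    ]))]
top wand [(0.92, array([459., 278.]), array([ 0.5008, -0.3449,  0.    ]))]
top cleaner [(0.95, array([265., 142.]), array([0.756 , 0.0176, 0.    ]))]
top tape [(0.95, array([358., 157.]), array([ 0.7291, -0.1586,  0.    ]))]
upholstery 0.88 [149.9, 100.1, 185.4, 162.0] [0.77876333 0.19473726] [-0.95450108 -0.
[... 929 characters left out ...]
lstery [(0.83, array([328., 276.]), array([ 0.5969, -0.0855,  0.015 ])), (0.66, array([473., 295.]), array([0.7807, 0.1846, 0.015 ]))]
scene brush [(0.66, array([274., 289.]), array([ 0.592 , -0.2131,  0.016 ])), (0.63, array([286., 233.]), array([ 0.4064, -0.1214,  0.016 ]))]
scene adapter []
scene pin_tip []
scene tray_handle [(0.78, array([416., 198.]), array([0.5398, 0.1667, 0.129 ]))]
scene case [(0.82, array([411., 241.]), array([ 0.5418,  0.165 , -0.    ]))]
scene wand [(0.94, array([207., 285.]), array([ 0.5015, -0.347 ,  0.    ]))]
scene cleaner [(0.57, array([392., 313.]), array([0.7479, 0.0036, 0.    ]))]
scene tape [(0.82, array([323., 326.]), array([ 0.7261, -0.149 ,  0.    ]))]
```

View pics/crop1.png

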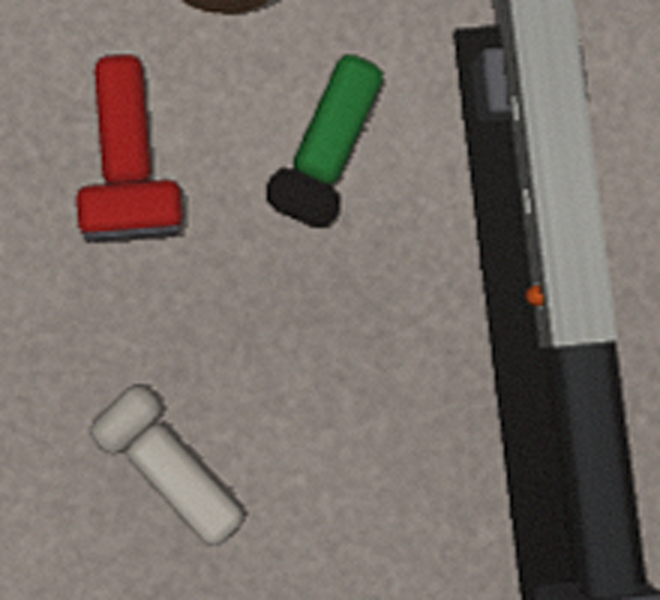

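Run:
```python
from h import *
im=grab_frame("scene");a=cv2.resize(im[160:290,330:510,::-1],None,fx=4.2,fy=4.2,interpolation=2)
cv2.imwrite("pics/crop2.png",a[:600,:800])
im=grab_frame("top");a=cv2.resize(im[160:355,95:255,::-1],None,fx=3,fy=3,interpolation=2)
cv2.imwrite("pics/crop3.png",a[:600,:800])
c=cam("top")
for p in [(114,180),(222,175),(116,341),(222,340)]: print(p,px2w(c,p,.098))
for p in [(232,179),(240,335)]: print(p,px2w(c,p,.062))
for p in [(166,230),(160,230),(166,283),(161,283),(175,283),(176,237)]: print(p,px2w(c,p,.129))
```

```text
(114, 180) [0.66037579 0.26462424 0.098     ]
(222, 175) [0.67002689 0.07817284 0.098     ]
(116, 341) [0.38716517 0.24712438 0.098     ]
(222, 340) [0.39061232 0.06996164 0.098     ]
(232, 179) [0.67104865 0.06725702 0.062     ]
(240, 335) [0.39711312 0.04593508 0.062     ]
(166, 230) [0.57018383 0.16182467 0.129     ]
(160, 230) [0.5701189  0.17175968 0.129     ]
(166, 283) [0.48317108 0.15825986 0.129     ]
(161, 283) [0.483103 0.166448 0.129   ]
(175, 283) [0.48329357 0.1435281  0.129     ]
(176, 237) [0.55869386 0.14482413 0.129     ]
```

View pics/crop2.png

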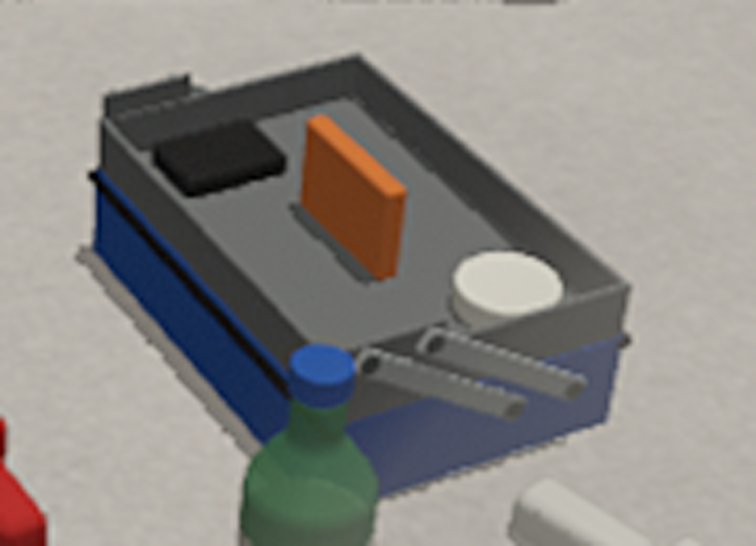

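View pics/crop3.png

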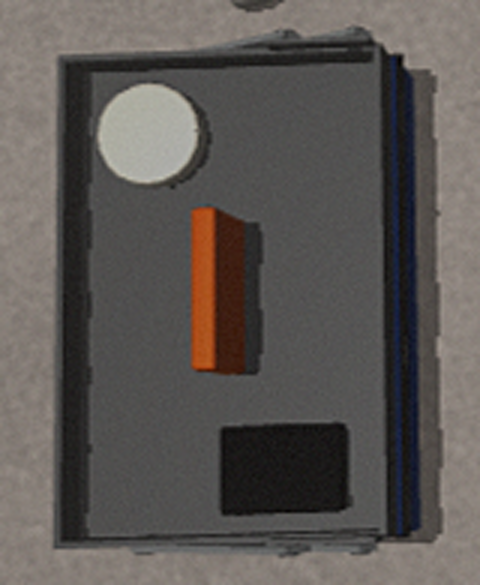

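```bash
python3 -m crank '[{"angular":[0,0,-0.91],"delta_pos":[0,0,0],"gripper":1},{"angular":[0,0,-0.91],"delta_pos":[0,0,0],"gripper":1},{"angular":[0,0,-0.91],"delta_pos":[0,0,0],"gripper":1},{"angular":[0,0,-0.91],"delta_pos":[0,0,0],"gripper":1},{"angular":[0,0,0],"delta_pos":[-0.75,-1,0],"gripper":1},{"angular":[0,0,0],"delta_pos":[-0.75,-1,0],"gripper":1},{"angular":[0,0,0],"delta_pos":[-0.75,-1,0],"gripper":1},{"angular":[0,0,0],"delta_pos":[-0.75,-1,0],"gripper":1},{"angular":[0,0,0],"delta_pos":[-0.75,-1,0],"gripper":1},{"angular":[0,0,0],"delta_pos":[-0.75,-1,0],"gripper":1},{"angular":[0,0,0],"delta_pos":[-0.75,-1,0],"gripper":1},{"angular":[0,0,0],"delta_pos":[-0.75,-1,0],"gripper":1}]'
python3 -m crank '[{"angular":[0,0,0],"delta_pos":[-0.75,-1,0],"gripper":1},{"angular":[0,0,0],"delta_pos":[-0.75,-1,0],"gripper":1},{"angular":[0,0,0],"delta_pos":[-0.75,-1,0],"gripper":1},{"angular":[0,0,0],"delta_pos":[-0.75,-1,0],"gripper":1},{"angular":[0,0,0],"delta_pos":[-0.75,-1,0],"gripper":1},{"angular":[0,0,0],"delta_pos":[-0.75,-1,0],"gripper":1},{"angular":[0,0,0],"delta_pos":[-0.75,-1,0],"gripper":1},{"angular":[0,0,0],"delta_pos":[0,0,0],"gripper":1},{"angular":[0,0,0],"delta_pos":[0,0,0],"gripper":1}]'
cat > go.py <<'E'
import sys; from h import *
# print tool-axis shares needed to reach world target
p,M,s=tool(); t=np.array(eval(sys.argv[1]),float); d=M.T@(t-p)/0.03
print("t",round(s["time"],2),"pos",np.round(p,4),"ytool",np.round(M[:,1],3),"yaw_y",round(np.degrees(np.arctan2(M[1,1],M[0,1])),1),"F",np.round(s["contact_force"],1),"w",round(s["gripper_width"],3))
print("shares total",np.round(d,2))
E
python3 go.py '[0.527,0.165,0.15]'
python3 - <<'E'
from h import *
im=grab_frame("wrist");c=cam("wrist");cv2.imwrite("pics/b.png",im[:,:,::-1])
for d in landmark_of("wrist","tray_handle"): print(d["conf"],d["pixel"],px2w(c,d["pixel"],.129))
E
```

```text
time: 3.0
tool_pos: [0.3619, 0.3671, 0.2267]
tool_rot: [0.0, -0.019, 1.0, 0.0]
contact_force: [-0.0, 0.3, 0.3]
gripper_width: 1.002
time: 4.12
tool_pos: [0.5264, 0.1646, 0.2264]
tool_rot: [-0.0, -0.019, 1.0, 0.0]
contact_force: [-0.2, 0.1, 1.3]
gripper_width: 0.999
t 4.12 pos [0.5264 0.1646 0.2264] ytool [-0.039  0.999  0.   ] yaw_y 92.2 F [-0.2  0.1  1.3] w 0.999
shares total [-0.02  0.01  2.55]
0.87 [327.1, 235.2] [0.52733264 0.16499488 0.129     ]
```

View pics/b.png

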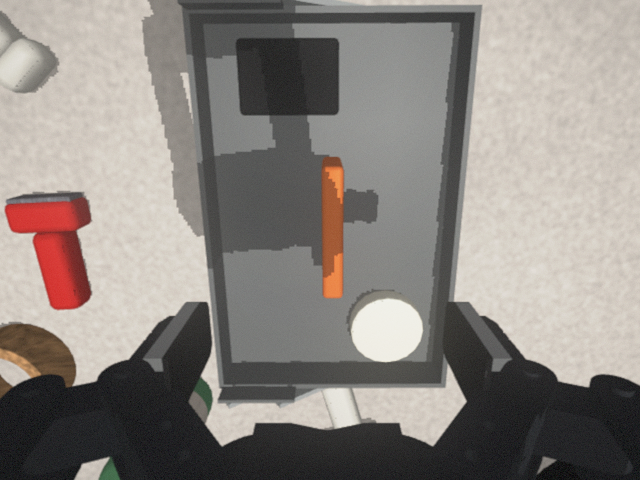

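The handle landmark is at (327,235), giving (0.527,0.165), which agrees with the top camera. Going down to grip it.

```bash
python3 -m crank '[{"angular":[0,0,0],"delta_pos":[0,0,1],"gripper":1},{"angular":[0,0,0],"delta_pos":[0,0,1],"gripper":1},{"angular":[0,0,0],"delta_pos":[0,0,1],"gripper":1},{"angular":[0,0,0],"delta_pos":[-0.03,0,0.8],"gripper":1},{"angular":[0,0,0],"delta_pos":[0,0,0],"gripper":0},{"angular":[0,0,0],"delta_pos":[0,0,0],"gripper":0},{"angular":[0,0,0],"delta_pos":[0,0,0],"gripper":0},{"angular":[0,0,0],"delta_pos":[0,0,0],"gripper":0},{"angular":[0,0,0],"delta_pos":[0,0,0],"gripper":0},{"angular":[0,0,0],"delta_pos":[0,0,0],"gripper":0}]'
python3 - <<'E'
import numpy as np
q=np.linspace(0,1.989,13)
y=.119*(np.sin(q-.994)+.839);z=.119*(np.cos(q-.994)-.545)
print(np.round(np.diff(y)/.03,2),np.round(-np.diff(z)/.03,2))
E
```

```text
time: 5.48
tool_pos: [0.5284, 0.1679, 0.1144]
tool_rot: [0.001, -0.02, 1.0, 0.004]
contact_force: [-0.4, 11.0, 2.1]
gripper_width: 0.143
[0.4  0.48 0.55 0.6  0.64 0.65 0.65 0.64 0.6  0.55 0.48 0.4 ] [-0.52 -0.45 -0.36 -0.26 -0.16 -0.05  0.05  0.16  0.26  0.36  0.45  0.52]
```

```bash
python3 -m crank '[{"angular":[0,0,0],"delta_pos":[0,0.4,-0.52],"gripper":0},{"angular":[0,0,0],"delta_pos":[0,0.48,-0.45],"gripper":0},{"angular":[0,0,0],"delta_pos":[0,0.55,-0.36],"gripper":0},{"angular":[0,0,0],"delta_pos":[0,0.6,-0.26],"gripper":0},{"angular":[0,0,0],"delta_pos":[0,0.64,-0.16],"gripper":0},{"angular":[0,0,0],"delta_pos":[0,0.65,-0.05],"gripper":0}]'
python3 -m crank '[{"angular":[0,0,0],"delta_pos":[0,0.65,0.05],"gripper":0},{"angular":[0,0,0],"delta_pos":[0,0.64,0.16],"gripper":0},{"angular":[0,0,0],"delta_pos":[0,0.6,0.26],"gripper":0},{"angular":[0,0,0],"delta_pos":[0,0.55,0.36],"gripper":0},{"angular":[0,0,0],"delta_pos":[0,0.48,0.45],"gripper":0},{"angular":[0,0,0],"delta_pos":[0,0.4,0.52],"gripper":0},{"angular":[0,0,0],"delta_pos":[0,0,0],"gripper":0},{"angular":[0,0,0],"delta_pos":[0,0,0],"gripper":0},{"angular":[0,0,0],"delta_pos":[0,0,0],"gripper":0}]'
```

```text
time: 6.22
tool_pos: [0.5242, 0.2639, 0.1687]
tool_rot: [0.001, -0.019, 1.0, -0.001]
contact_force: [-1.5, -4.1, 1.5]
gripper_width: 0.144
time: 7.35
tool_pos: [0.5198, 0.3677, 0.1146]
tool_rot: [0.001, -0.02, 1.0, 0.004]
contact_force: [-1.9, 8.9, 1.8]
gripper_width: 0.14
```

The tray travelled 199.8 mm, so it is fully open. Releasing, rising and looking again.

```bash
python3 -m crank '[{"angular":[0,0,0],"delta_pos":[0,0,0],"gripper":0.6},{"angular":[0,0,0],"delta_pos":[0,0,0],"gripper":0.6},{"angular":[0,0,0],"delta_pos":[0,0,0],"gripper":0.6},{"angular":[0,0,0],"delta_pos":[0,0,-1],"gripper":1},{"angular":[0,0,0],"delta_pos":[0,0,-1],"gripper":1},{"angular":[0,0,0],"delta_pos":[0,0,-1],"gripper":1},{"angular":[0,0,0],"delta_pos":[0,0,-1],"gripper":1},{"angular":[0,0,0],"delta_pos":[0,0,0],"gripper":1}]'
python3 - <<'E'
from h import *
im=grab_frame("top");c=cam("top");cv2.imwrite("pics/c.png",im[:,:,::-1])
for k,z in [("upholstery",.015),("brush",.016),("tray_handle",.129),("case",0)]:
    print(k,[(round(d["conf"],2),np.round(d["pixel"]),np.round(px2w(c,d["pixel"],z),4)) for d in landmark_of("top",k)])
for k,z in [("upholstery",.03),("brush",.03)]:
  for d in silhouettes("top",k):
    m,a,u,v=axis_of(d["mask"],c,z); print(k,round(d["conf"],2),d["bbox"],m,"ang",np.degrees(np.arctan2(a[1],a[0])),u,v)
E
python3 go.py '[0.589,-0.093,0.2]'
```

```text
time: 8.35
tool_pos: [0.5214, 0.364, 0.236]
tool_rot: [0.003, -0.019, 1.0, 0.001]
contact_force: [-0.3, 0.4, 0.7]
gripper_width: 0.999
upholstery [(0.82, array([319., 230.]), array([ 0.5875, -0.0869,  0.015 ])), (0.71, array([172., 131.]), array([0.7726, 0.1915, 0.015 ]))]
brush [(0.66, array([388., 227.]), array([ 0.5926, -0.214 ,  0.016 ])), (0.66, array([337., 335.]), array([ 0.3968, -0.1213,  0.016 ]))]
tray_handle [(0.7, array([ 42., 260.]), array([0.5183, 0.3638, 0.129 ]))]
case [(0.55, array([183., 262.]), array([0.5272, 0.165 , 0.    ]))]
upholstery 0.95 [305.1, 197.7, 340.1, 259.5] [ 0.57668782 -0.09343001] ang -174.30188672419175 (np.float64(-0.06597028960530112), np.float64(0.04650107450669006)) (np.float64(-0.031959460414092464), np.float64(0.03230323665400989))
upholstery 0.8 [149.5, 99.7, 185.8, 163.4] [0.77477557 0.19005387] ang -162.46955575039556 (np.float64(-0.04857489132230849), np.float64(0.06732141726324968)) (np.float64(-0.03279592450711501), np.float64(0.03243295914985148))
brush 0.87 [306.6, 308.1, 364.3, 361.1] [ 0.397899   -0.11864363] ang -136.90086047181234 (np.float64(-0.050048004004338696), np.float64(0.05564285134041306)) (np.float64(-0.021820445844631556), np.float64(0.02242601102296734))
brush 0.66 [367.2, 200.5, 407.7, 253.4] [ 0.59025054 -0.21431759] ang 155.496333304268 (np.float64(-0.05675293136791528), np.float64(0.04879589845696972)) (np.float64(-0.022373831606455796), np.float64(0.022796104530645272))
t 8.7 pos [0.5193 0.363  0.2307] ytool [-0.039  0.999 -0.001] yaw_y 92.2 F [ 0.3 -0.1 -0.4] w 1.001
shares total [ -1.74 -15.28   1.04]
```

View pics/c.png

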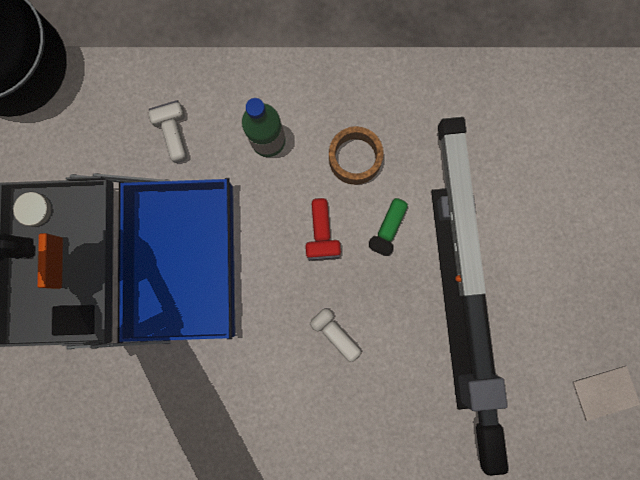

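The tray is open with its handle at (48,260), and the blue compartment is empty at (180,260). The red T at (321,230) and the green brush at (388,228) have not moved. Flying to the red one.

```bash
python3 -m crank '[{"angular":[0,0,-0.7],"delta_pos":[0,0,0],"gripper":1},{"angular":[0,0,0],"delta_pos":[-0.06,-1,0],"gripper":1},{"angular":[0,0,0],"delta_pos":[-0.06,-1,0],"gripper":1},{"angular":[0,0,0],"delta_pos":[-0.06,-1,0],"gripper":1},{"angular":[0,0,0],"delta_pos":[-0.06,-1,0],"gripper":1},{"angular":[0,0,0],"delta_pos":[-0.06,-1,0],"gripper":1},{"angular":[0,0,0],"delta_pos":[-0.06,-1,0],"gripper":1},{"angular":[0,0,0],"delta_pos":[-0.06,-1,0],"gripper":1},{"angular":[0,0,0],"delta_pos":[-0.06,-1,0],"gripper":1},{"angular":[0,0,0],"delta_pos":[-0.06,-1,0],"gripper":1},{"angular":[0,0,0],"delta_pos":[-0.06,-1,0],"gripper":1},{"angular":[0,0,0],"delta_pos":[-0.06,-1,0],"gripper":1}]'
python3 -m crank '[{"angular":[0,0,0],"delta_pos":[-0.06,-1,0],"gripper":1},{"angular":[0,0,0],"delta_pos":[-0.06,-1,0],"gripper":1},{"angular":[0,0,0],"delta_pos":[-0.06,-1,0],"gripper":1},{"angular":[0,0,0],"delta_pos":[-0.06,-1,0],"gripper":1},{"angular":[0,0,0],"delta_pos":[0,-0.4,0],"gripper":1},{"angular":[0,0,0],"delta_pos":[0,0,0],"gripper":1},{"angular":[0,0,0],"delta_pos":[0,0,0],"gripper":1}]'
cat > look.py <<'E'
import sys; from h import *
k,z,name=sys.argv[1],float(sys.argv[2]),sys.argv[3]
c=cam("wrist");im=grab_frame("wrist");cv2.imwrite(f"pics/{name}.png",im[:,:,::-1])
print([(round(d["conf"],2),np.round(d["pixel"]),np.round(px2w(c,d["pixel"],z),4)) for d in landmark_of("wrist",k)])
for d in silhouettes("wrist",k):
    m,a,u,v=axis_of(d["mask"],c,2*z*0.8); print(k,round(d["conf"],2),d["bbox"],m,"ang",np.degrees(np.arctan2(a[1],a[0])),np.round(u,3),np.round(v,3))
E
python3 look.py upholstery .015 d; python3 go.py '[0.593,-0.092,0.02]'
```

```text
time: 10.2
tool_pos: [0.5723, 0.0361, 0.2317]
tool_rot: [-0.001, -0.05, 0.999, 0.0]
contact_force: [-0.8, 0.8, -0.4]
gripper_width: 1.0
time: 11.08
tool_pos: [0.5927, -0.0927, 0.2323]
tool_rot: [-0.0, -0.05, 0.999, 0.0]
contact_force: [0.0, 0.5, 0.1]
gripper_width: 0.999
[(0.93, array([328., 196.]), array([ 0.5926, -0.0913,  0.015 ])), (0.56, array([574., 383.]), array([0.7704, 0.1952, 0.015 ]))]
upholstery 0.72 [290.8, 131.7, 368.2, 253.0] [ 0.57688589 -0.09141543] ang -174.91579358718457 [-0.068  0.044] [-0.032  0.033]
upholstery 0.71 [553.6, 330.6, 595.3, 384.3] [0.73622437 0.17833985] ang -151.8037624374004 [-0.037  0.034] [-0.021  0.022]
t 11.22 pos [ 0.5928 -0.0927  0.2326] ytool [-0.101  0.995  0.   ] yaw_y 95.8 F [ 0.  -0.3  0.2] w 1.001
shares total [-0.01  0.02  7.09]
```

View pics/d.png

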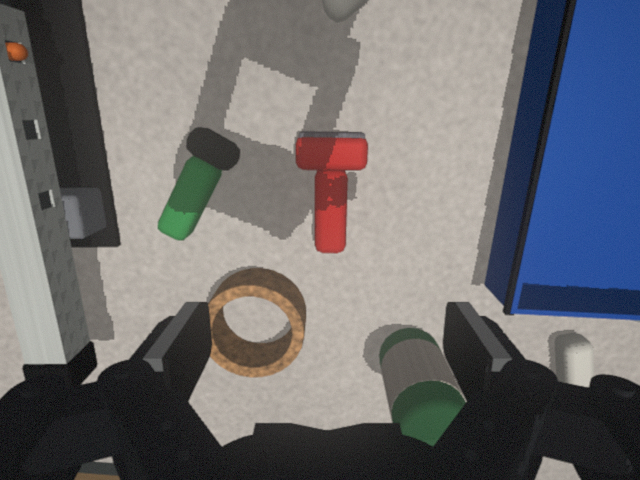

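The red T's stem at (331,210) is centred between the jaws. Descending.

```bash
python3 -m crank '[{"angular":[0,0,0],"delta_pos":[-0.05,0.03,1],"gripper":1},{"angular":[0,0,0],"delta_pos":[0,0,1],"gripper":1},{"angular":[0,0,0],"delta_pos":[0,0,1],"gripper":1},{"angular":[0,0,0],"delta_pos":[0,0,1],"gripper":1},{"angular":[0,0,0],"delta_pos":[0,0,1],"gripper":1},{"angular":[0,0,0],"delta_pos":[0,0,1],"gripper":1},{"angular":[0,0,0],"delta_pos":[0,0,1],"gripper":1},{"angular":[0,0,0],"delta_pos":[0,0,0.05],"gripper":1},{"angular":[0,0,0],"delta_pos":[0,0,0],"gripper":0},{"angular":[0,0,0],"delta_pos":[0,0,0],"gripper":0},{"angular":[0,0,0],"delta_pos":[0,0,0],"gripper":0},{"angular":[0,0,0],"delta_pos":[0,0,0],"gripper":0}]'
python3 -m crank '[{"angular":[0,0,0],"delta_pos":[0,0,0],"gripper":0},{"angular":[0,0,0],"delta_pos":[0,0,0],"gripper":0},{"angular":[0,0,0],"delta_pos":[0,0,-0.8],"gripper":0},{"angular":[0,0,0],"delta_pos":[0,0,-1],"gripper":0},{"angular":[0,0,0],"delta_pos":[0,0,-1],"gripper":0},{"angular":[0,0,0],"delta_pos":[0,0,-1],"gripper":0},{"angular":[0,0,0],"delta_pos":[0,0,0],"gripper":0}]'
python3 go.py '[0.53,0.118,0.14]'; python3 look.py upholstery .12 e
```

```text
time: 12.72
tool_pos: [0.5952, -0.0926, 0.0225]
tool_rot: [0.001, -0.05, 0.999, -0.0]
contact_force: [-1.8, 2.1, 5.8]
gripper_width: 0.342
time: 13.6
tool_pos: [0.596, -0.0932, 0.1378]
tool_rot: [0.003, -0.05, 0.999, -0.001]
contact_force: [0.5, 1.1, -1.7]
gripper_width: 0.308
t 13.6 pos [ 0.596  -0.0932  0.1378] ytool [-0.1    0.995 -0.002] yaw_y 95.7 F [ 0.5  1.1 -1.7] w 0.308
shares total [ 1.49  7.22 -0.1 ]
[(0.68, array([325., 289.]), array([ 0.5984, -0.0937,  0.12  ]))]
upholstery 0.68 [620.0, 387.3, 639.2, 447.8] [ 0.59553717 -0.00642087] ang -158.49653242241155 [-0.012  0.009] [-0.003  0.004]
upholstery 0.6 [244.0, 147.8, 416.1, 410.6] [ 0.55511926 -0.09712571] ang -175.04981277227944 [-0.047  0.026] [-0.02  0.02]
```

View pics/e.png

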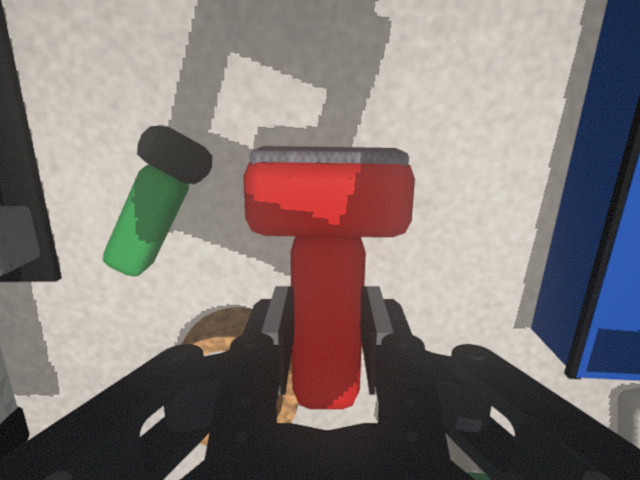

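```bash
python3 -m crank '[{"angular":[0,0,0.7],"delta_pos":[0,0,0],"gripper":0},{"angular":[0,0,0],"delta_pos":[0.22,0.89,0],"gripper":0},{"angular":[0,0,0],"delta_pos":[0.22,0.89,0],"gripper":0},{"angular":[0,0,0],"delta_pos":[0.22,0.89,0],"gripper":0},{"angular":[0,0,0],"delta_pos":[0.22,0.89,0],"gripper":0},{"angular":[0,0,0],"delta_pos":[0.22,0.89,0],"gripper":0},{"angular":[0,0,0],"delta_pos":[0.22,0.89,0],"gripper":0},{"angular":[0,0,0],"delta_pos":[0.22,0.89,0],"gripper":0},{"angular":[0,0,0],"delta_pos":[0.18,0.87,0],"gripper":0},{"angular":[0,0,0],"delta_pos":[0,0,0],"gripper":0},{"angular":[0,0,0],"delta_pos":[0,0,0],"gripper":0}]'
python3 go.py '[0.536,0.118,0.03]'; python3 look.py upholstery .12 f
```

```text
time: 15.12
tool_pos: [0.5338, 0.1178, 0.1336]
tool_rot: [-0.001, -0.019, 1.0, -0.0]
contact_force: [1.1, -0.5, -0.3]
gripper_width: 0.308
t 15.12 pos [0.5338 0.1178 0.1336] ytool [-0.039  0.999 -0.001] yaw_y 92.2 F [ 1.1 -0.5 -0.3] w 0.308
shares total [-0.08  0.01  3.45]
[(0.61, array([330., 286.]), array([0.5327, 0.1189, 0.12  ]))]
upholstery 0.93 [242.0, 147.1, 413.9, 410.3] [0.49177645 0.11614901] ang -178.50089012929007 [-0.045  0.025] [-0.019  0.019]
upholstery 0.33 [230.1, 0.0, 640.0, 448.1] [0.47390751 0.14699225] ang -136.5455324373718 [-0.093  0.062] [-0.046  0.077]
```

View pics/f.png

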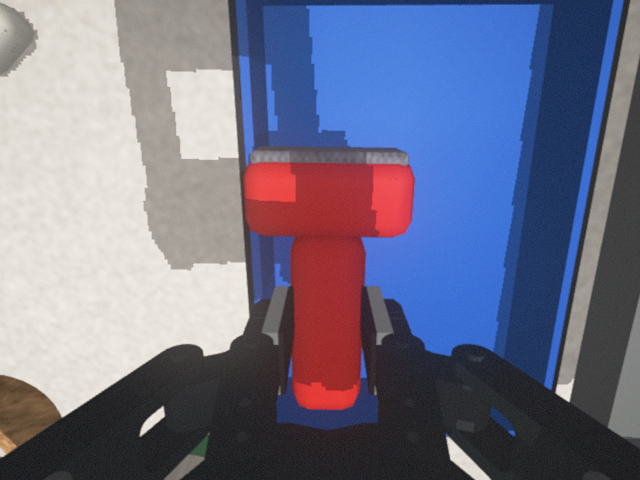

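The red T is held above the compartment, its head's left edge at column 243 close to the wall. I shift 10 mm inward, then lower and release.

```bash
python3 -m crank '[{"angular":[0,0,0],"delta_pos":[-0.08,0.35,0],"gripper":0},{"angular":[0,0,0],"delta_pos":[0,0,0.8],"gripper":0},{"angular":[0,0,0],"delta_pos":[0,0,0.9],"gripper":0},{"angular":[0,0,0],"delta_pos":[0,0,0.9],"gripper":0},{"angular":[0,0,0],"delta_pos":[0,0,0.5],"gripper":0},{"angular":[0,0,0],"delta_pos":[0,0,0.35],"gripper":0},{"angular":[0,0,0],"delta_pos":[0,0,0],"gripper":0}]'
python3 go.py '[0.536,0.128,0.029]'
```

```text
time: 16.15
tool_pos: [0.5362, 0.1289, 0.0312]
tool_rot: [-0.0, -0.019, 1.0, -0.0]
contact_force: [-0.0, 0.2, -1.5]
gripper_width: 0.302
t 16.15 pos [0.5362 0.1289 0.0312] ytool [-0.039  0.999 -0.   ] yaw_y 92.2 F [-0.   0.2 -1.5] w 0.302
shares total [ 0.01 -0.03  0.07]
```

```bash
python3 -m crank '[{"angular":[0,0,0],"delta_pos":[0,0,0.07],"gripper":0.3},{"angular":[0,0,0],"delta_pos":[0,0,0],"gripper":0.5},{"angular":[0,0,0],"delta_pos":[0,0,0],"gripper":0.55},{"angular":[0,0,0],"delta_pos":[0,0,0],"gripper":0.55},{"angular":[0,0,0],"delta_pos":[0,0,-1],"gripper":0.55},{"angular":[0,0,0],"delta_pos":[0,0,-1],"gripper":0.55},{"angular":[0,0,0],"delta_pos":[0,0,-1],"gripper":0.55},{"angular":[0,0,0],"delta_pos":[0,0,-1],"gripper":0.6},{"angular":[0,0,0],"delta_pos":[0,0,-1],"gripper":1},{"angular":[0,0,0],"delta_pos":[0,0,-1],"gripper":1},{"angular":[0,0,0],"delta_pos":[0,0,0],"gripper":1}]'
python3 look.py upholstery .02 g
python3 - <<'E'
from h import *
im=grab_frame("top");c=cam("top");cv2.imwrite("pics/g2.png",im[:,:,::-1])
for k,z in [("upholstery",.02),("brush",.016)]:
    print(k,[(round(d["conf"],2),np.round(d["pixel"]),np.round(px2w(c,d["pixel"],z),4)) for d in landmark_of("top",k)])
for d in silhouettes("top","brush"):
    m,a,u,v=axis_of(d["mask"],c,.025); print(round(d["conf"],2),d["bbox"],m,"ang",np.degrees(np.arctan2(a[1],a[0])),u,v)
E
python3 go.py '[0.59,-0.214,0.21]'
```

```text
time: 17.52
tool_pos: [0.5382, 0.129, 0.2129]
tool_rot: [0.003, -0.019, 1.0, 0.0]
contact_force: [0.7, -0.5, -1.2]
gripper_width: 1.005
[(0.93, array([378., 412.]), array([0.76  , 0.1914, 0.02  ])), (0.69, array([326., 199.]), array([0.5364, 0.1286, 0.02  ]))]
upholstery 0.77 [286.5, 127.9, 368.9, 257.0] [0.51848826 0.12779263] ang -178.75761037205697 [-0.068  0.043] [-0.032  0.032]
upholstery 0.71 [356.8, 366.3, 418.5, 438.3] [0.73510089 0.18734398] ang -148.22081506760182 [-0.062  0.04 ] [-0.019  0.023]
upholstery [(0.76, array([202., 260.]), array([0.5298, 0.125 , 0.02  ])), (0.65, array([172., 134.]), array([0.7651, 0.19  , 0.02  ]))]
brush [(0.94, array([389., 231.]), array([ 0.5862, -0.216 ,  0.016 ])), (0.87, array([336., 338.]), array([ 0.3905, -0.1199,  0.016 ]))]
0.92 [310.2, 311.3, 362.1, 361.5] [ 0.39788931 -0.11900875] ang -136.644977406798 (np.float64(-0.050317942915896335), np.float64(0.054890317708127113)) (np.float64(-0.020964711397886783), np.float64(0.020952848396566446))
0.59 [371.0, 201.4, 409.5, 254.4] [ 0.59149896 -0.21653096] ang 155.82741104358942 (np.float64(-0.055811066726995144), np.float64(0.04842841400627815)) (np.float64(-0.021637780776533194), np.float64(0.0204792545761324))
t 17.88 pos [0.5357 0.1288 0.2078] ytool [-0.039  0.999 -0.   ] yaw_y 92.2 F [ 0.6 -0.7 -0.1] w 1.0
shares total [ -1.37 -11.49  -0.07]
```

View pics/g2.png

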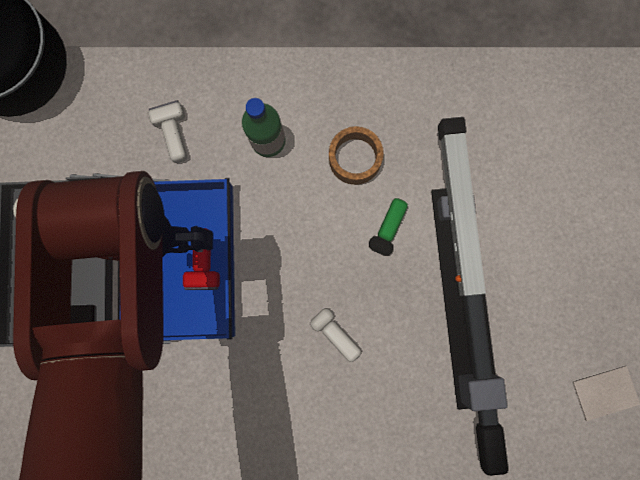

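View pics/g.png

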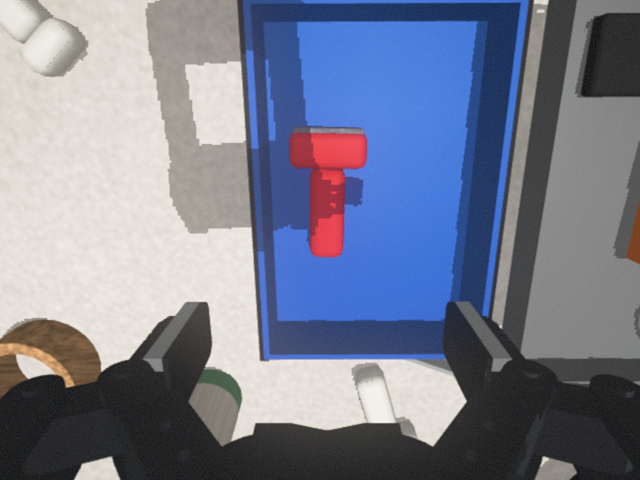

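The red T lies flat in the compartment at (327,190) in the wrist view. Next the brush.

```bash
python3 -m crank '[{"angular":[0,0,0],"delta_pos":[-0.13,-0.97,0],"gripper":1},{"angular":[0,0,0],"delta_pos":[-0.13,-0.97,0],"gripper":1},{"angular":[0,0,0],"delta_pos":[-0.13,-0.97,0],"gripper":1},{"angular":[0,0,0],"delta_pos":[-0.13,-0.97,0],"gripper":1},{"angular":[0,0,0],"delta_pos":[-0.13,-0.97,0],"gripper":1},{"angular":[0,0,0],"delta_pos":[-0.13,-0.97,0],"gripper":1},{"angular":[0,0,0],"delta_pos":[-0.13,-0.97,0],"gripper":1},{"angular":[0,0,0],"delta_pos":[-0.13,-0.97,0],"gripper":1},{"angular":[0,0,0],"delta_pos":[-0.13,-0.97,0],"gripper":1},{"angular":[0,0,0],"delta_pos":[-0.13,-0.97,0],"gripper":1},{"angular":[0,0,0],"delta_pos":[-0.13,-0.97,0],"gripper":1},{"angular":[0,0,0],"delta_pos":[-0.1,-0.93,0],"gripper":1}]'
python3 -m crank '[{"angular":[0,0,0.9],"delta_pos":[0,0,0],"gripper":1},{"angular":[0,0,0.9],"delta_pos":[0,0,0],"gripper":1},{"angular":[0,0,0.9],"delta_pos":[0,0,0],"gripper":1},{"angular":[0,0,0.9],"delta_pos":[0,0,0],"gripper":1},{"angular":[0,0,0.9],"delta_pos":[0,0,0],"gripper":1},{"angular":[0,0,0.8],"delta_pos":[0,0,0],"gripper":1},{"angular":[0,0,0],"delta_pos":[0,0,0],"gripper":1},{"angular":[0,0,0],"delta_pos":[0,0,0],"gripper":1}]'
python3 look.py brush .016 i; python3 go.py '[0.595,-0.218,0.022]'
```

```text
time: 19.38
tool_pos: [0.5957, -0.2181, 0.2085]
tool_rot: [-0.001, -0.019, 1.0, 0.0]
contact_force: [0.2, 1.0, 0.7]
gripper_width: 1.002
time: 20.38
tool_pos: [0.5957, -0.2172, 0.2091]
tool_rot: [-0.0, 0.21, 0.978, 0.0]
contact_force: [-0.1, 0.5, 0.2]
gripper_width: 1.0
[(0.6, array([332., 202.]), array([ 0.5976, -0.214 ,  0.016 ])), (0.35, array([620., 256.]), array([0.7506, 0.0055, 0.016 ]))]
brush 0.87 [306.7, 137.4, 358.8, 264.1] [ 0.58859847 -0.21237464] ang 156.11325766703445 [-0.06   0.047] [-0.022  0.022]
brush 0.48 [124.2, 148.6, 143.3, 169.2] [ 0.49438646 -0.34862381] ang -140.30398353237786 [-0.007  0.008] [-0.007  0.008]
t 20.52 pos [ 0.5958 -0.2171  0.2093] ytool [ 0.411  0.912 -0.   ] yaw_y 65.8 F [-0.1  0.9  0.3] w 1.002
shares total [ 0.01 -0.04  6.24]
```

View pics/i.png

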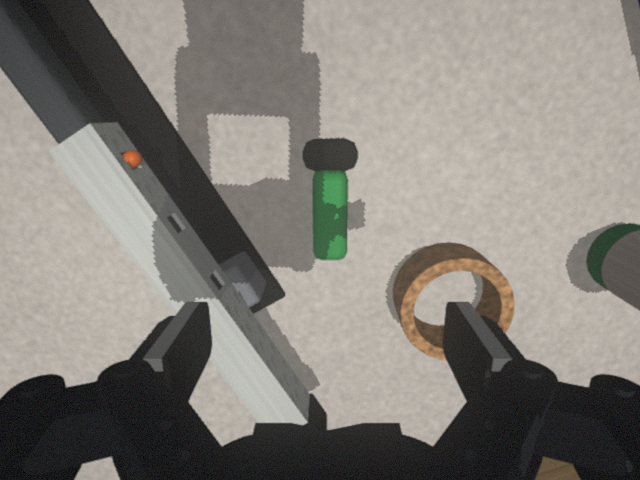

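```bash
python3 -m crank '[{"angular":[0,0,0],"delta_pos":[-0.08,0.07,1],"gripper":1},{"angular":[0,0,0],"delta_pos":[0,0,1],"gripper":1},{"angular":[0,0,0],"delta_pos":[0,0,1],"gripper":1},{"angular":[0,0,0],"delta_pos":[0,0,1],"gripper":1},{"angular":[0,0,0],"delta_pos":[0,0,1],"gripper":1},{"angular":[0,0,0],"delta_pos":[0,0,1],"gripper":1},{"angular":[0,0,0],"delta_pos":[0,0,0.22],"gripper":1},{"angular":[0,0,0],"delta_pos":[0,0,0],"gripper":0},{"angular":[0,0,0],"delta_pos":[0,0,0],"gripper":0},{"angular":[0,0,0],"delta_pos":[0,0,0],"gripper":0},{"angular":[0,0,0],"delta_pos":[0,0,0],"gripper":0},{"angular":[0,0,0],"delta_pos":[0,0,0],"gripper":0}]'
python3 -m crank '[{"angular":[0,0,0],"delta_pos":[0,0,0],"gripper":0},{"angular":[0,0,0],"delta_pos":[0,0,-0.8],"gripper":0},{"angular":[0,0,0],"delta_pos":[0,0,-1],"gripper":0},{"angular":[0,0,0],"delta_pos":[0,0,-1],"gripper":0},{"angular":[0,0,0],"delta_pos":[0,0,-1],"gripper":0},{"angular":[0,0,0],"delta_pos":[0,0,0],"gripper":0}]'
python3 go.py '[0.536,0.208,0.14]'; python3 look.py brush .12 j
```

```text
time: 22.02
tool_pos: [0.6, -0.2167, 0.0248]
tool_rot: [0.001, 0.21, 0.978, -0.0]
contact_force: [-1.6, 1.1, 5.1]
gripper_width: 0.309
time: 22.78
tool_pos: [0.6006, -0.2171, 0.14]
tool_rot: [0.003, 0.21, 0.978, -0.001]
contact_force: [0.2, 0.2, -1.1]
gripper_width: 0.313
t 22.77 pos [ 0.6006 -0.2171  0.14  ] ytool [ 0.411  0.912 -0.   ] yaw_y 65.7 F [ 0.2  0.2 -1.1] w 0.313
shares total [ 7.79 12.03 -0.05]
[]
brush 0.7 [270.0, 155.4, 390.2, 407.2] [ 0.56795939 -0.20290575] ang 156.02859333744004 [-0.042  0.029] [-0.015  0.015]
```

View pics/j.png

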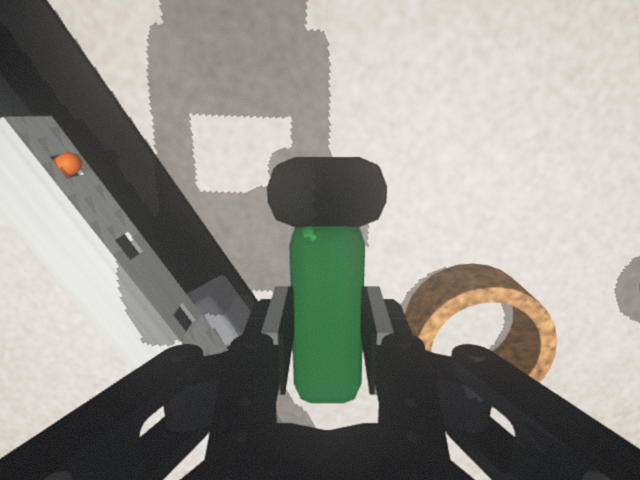

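```bash
python3 -m crank '[{"angular":[0,0,-0.9],"delta_pos":[0,0,0],"gripper":0},{"angular":[0,0,-0.9],"delta_pos":[0,0,0],"gripper":0},{"angular":[0,0,-0.9],"delta_pos":[0,0,0],"gripper":0},{"angular":[0,0,-0.9],"delta_pos":[0,0,0],"gripper":0},{"angular":[0,0,-0.9],"delta_pos":[0,0,0],"gripper":0},{"angular":[0,0,-0.8],"delta_pos":[0,0,0],"gripper":0},{"angular":[0,0,0],"delta_pos":[0.1,0.9,0],"gripper":0},{"angular":[0,0,0],"delta_pos":[0.1,0.9,0],"gripper":0},{"angular":[0,0,0],"delta_pos":[0.1,0.9,0],"gripper":0},{"angular":[0,0,0],"delta_pos":[0.1,0.9,0],"gripper":0},{"angular":[0,0,0],"delta_pos":[0.1,0.9,0],"gripper":0},{"angular":[0,0,0],"delta_pos":[0.1,0.9,0],"gripper":0}]'
python3 -m crank '[{"angular":[0,0,0],"delta_pos":[0.1,0.9,0],"gripper":0},{"angular":[0,0,0],"delta_pos":[0.1,0.9,0],"gripper":0},{"angular":[0,0,0],"delta_pos":[0.1,0.9,0],"gripper":0},{"angular":[0,0,0],"delta_pos":[0.1,0.9,0],"gripper":0},{"angular":[0,0,0],"delta_pos":[0.1,0.9,0],"gripper":0},{"angular":[0,0,0],"delta_pos":[0.1,0.9,0],"gripper":0},{"angular":[0,0,0],"delta_pos":[0.1,0.9,0],"gripper":0},{"angular":[0,0,0],"delta_pos":[0.1,0.9,0],"gripper":0},{"angular":[0,0,0],"delta_pos":[0.1,0.9,0],"gripper":0},{"angular":[0,0,0],"delta_pos":[0.1,0.7,0],"gripper":0},{"angular":[0,0,0],"delta_pos":[0,0,0],"gripper":0},{"angular":[0,0,0],"delta_pos":[0,0,0],"gripper":0}]'
python3 go.py '[0.536,0.208,0.03]'; python3 look.py brush .12 k
```

```text
time: 24.42
tool_pos: [0.573, -0.0527, 0.1351]
tool_rot: [-0.001, -0.019, 1.0, 0.001]
contact_force: [1.1, -0.2, -1.5]
gripper_width: 0.308
time: 25.92
tool_pos: [0.534, 0.2074, 0.1364]
tool_rot: [-0.0, -0.019, 1.0, -0.0]
contact_force: [0.1, -0.0, -0.4]
gripper_width: 0.31
t 25.93 pos [0.534  0.2074 0.1364] ytool [-0.039  0.999 -0.001] yaw_y 92.2 F [ 0.1 -0.  -0.4] w 0.31
shares total [-0.07  0.02  3.55]
[(0.9, array([329., 282.]), array([0.5323, 0.2084, 0.12  ]))]
brush 0.73 [266.6, 155.3, 388.6, 409.3] [0.4973615  0.20578262] ang -177.69283014420438 [-0.04   0.028] [-0.014  0.014]
```

View pics/k.png

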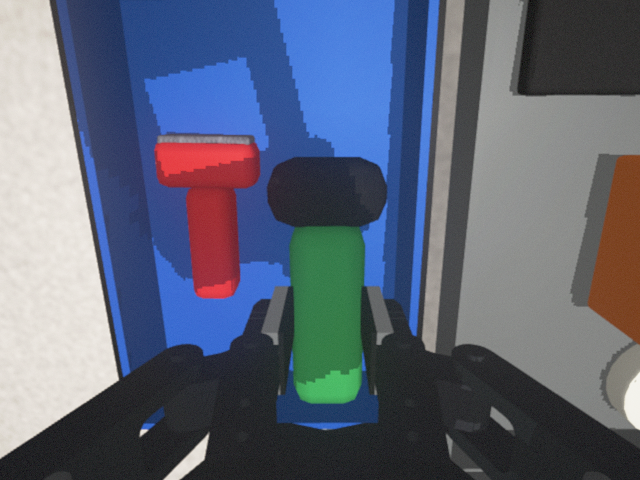

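The brush is held over the free half, and the red T at (208,210) stays clear. I shift 9 mm away from the tray edge and lower.

```bash
python3 -m crank '[{"angular":[0,0,0],"delta_pos":[-0.07,-0.28,0],"gripper":0},{"angular":[0,0,0],"delta_pos":[0,0,0.8],"gripper":0},{"angular":[0,0,0],"delta_pos":[0,0,0.9],"gripper":0},{"angular":[0,0,0],"delta_pos":[0,0,0.9],"gripper":0},{"angular":[0,0,0],"delta_pos":[0,0,0.5],"gripper":0},{"angular":[0,0,0],"delta_pos":[0,0,0.38],"gripper":0},{"angular":[0,0,0],"delta_pos":[0,0,0],"gripper":0}]'
python3 go.py '[0.536,0.199,0.031]'
```

```text
time: 26.95
tool_pos: [0.5365, 0.199, 0.0319]
tool_rot: [-0.001, -0.019, 1.0, -0.0]
contact_force: [1.5, -0.9, -1.0]
gripper_width: 0.31
t 26.95 pos [0.5365 0.199  0.0319] ytool [-0.039  0.999 -0.   ] yaw_y 92.2 F [ 1.5 -0.9 -1. ] w 0.31
shares total [ 0.02 -0.    0.03]
```

```bash
python3 -m crank '[{"angular":[0,0,0],"delta_pos":[0,0,0.05],"gripper":0.3},{"angular":[0,0,0],"delta_pos":[0,0,0],"gripper":0.5},{"angular":[0,0,0],"delta_pos":[0,0,0],"gripper":0.52},{"angular":[0,0,0],"delta_pos":[0,0,0],"gripper":0.52},{"angular":[0,0,0],"delta_pos":[0,0,-1],"gripper":0.52},{"angular":[0,0,0],"delta_pos":[0,0,-1],"gripper":0.52},{"angular":[0,0,0],"delta_pos":[0,0,-1],"gripper":0.52},{"angular":[0,0,0],"delta_pos":[0,0,-1],"gripper":0.6},{"angular":[0,0,0],"delta_pos":[0,0,-1],"gripper":1},{"angular":[0,0,0],"delta_pos":[0,0,-1],"gripper":1},{"angular":[0,0,0],"delta_pos":[0,0,0],"gripper":1}]'
python3 look.py brush .02 l; python3 go.py '[0.5198,0.364,0.23]'
python3 - <<'E'
from h import *
im=grab_frame("scene");cv2.imwrite("pics/l2.png",im[:,:,::-1])
E
```

```text
time: 28.32
tool_pos: [0.5385, 0.1997, 0.2145]
tool_rot: [0.003, -0.019, 1.0, 0.001]
contact_force: [-0.6, -0.8, -0.3]
gripper_width: 0.998
[(0.72, array([326., 195.]), array([0.5337, 0.1992, 0.02  ]))]
brush 0.96 [297.0, 131.5, 355.6, 257.5] [0.52538178 0.19839278] ang -177.648436884281 [-0.058  0.046] [-0.023  0.023]
t 28.48 pos [0.5361 0.1991 0.2094] ytool [-0.039  0.999 -0.   ] yaw_y 92.2 F [-0.   0.1 -0.1] w 1.003
shares total [ 0.33  5.51 -0.69]
```

View pics/l.png

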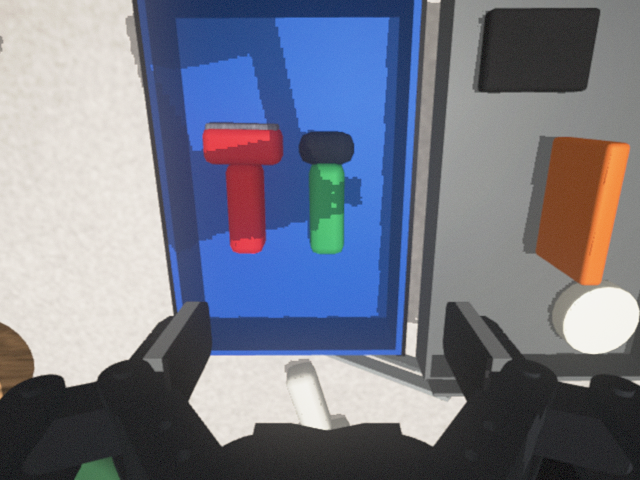

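View pics/l2.png

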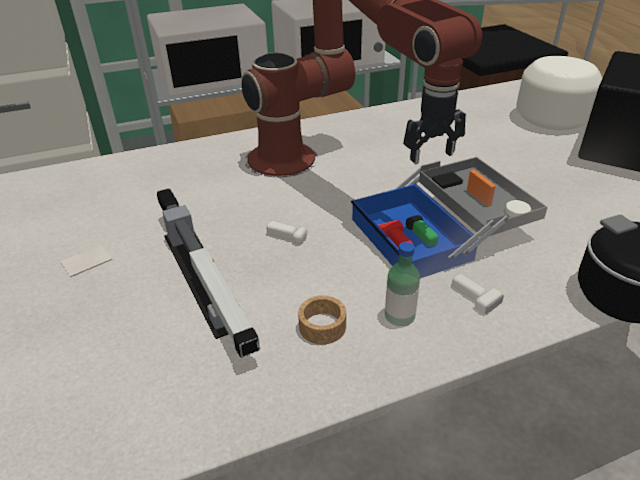

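Both nozzles lie flat side by side at (245,190) and (327,190). Now shutting the tray.

```bash
python3 -m crank '[{"angular":[0,0,0],"delta_pos":[0.06,0.93,0],"gripper":1},{"angular":[0,0,0],"delta_pos":[0.06,0.93,0],"gripper":1},{"angular":[0,0,0],"delta_pos":[0.06,0.93,0],"gripper":1},{"angular":[0,0,0],"delta_pos":[0.06,0.93,0],"gripper":1},{"angular":[0,0,0],"delta_pos":[0.06,0.93,0],"gripper":1},{"angular":[0,0,0],"delta_pos":[0.06,0.93,0],"gripper":1},{"angular":[0,0,0],"delta_pos":[0,0,0],"gripper":1},{"angular":[0,0,0],"delta_pos":[0,0,0],"gripper":1}]'
python3 look.py tray_handle .129 m; python3 go.py '[0.5198,0.366,0.112]'
```

```text
time: 29.52
tool_pos: [0.519, 0.3655, 0.2095]
tool_rot: [-0.001, -0.019, 1.0, -0.001]
contact_force: [0.9, -0.3, -0.2]
gripper_width: 0.998
[(0.74, array([329., 245.]), array([0.521 , 0.3664, 0.129 ]))]
tray_handle 0.83 [163.7, 2.4, 490.3, 421.2] [0.47772208 0.36444186] ang -179.8620251622097 [-0.103  0.072] [-0.059  0.057]
t 29.68 pos [0.5195 0.3653 0.2105] ytool [-0.038  0.999 -0.   ] yaw_y 92.2 F [-0.1  0.2  0.2] w 0.999
shares total [-0.01  0.03  3.28]
```

View pics/m.png

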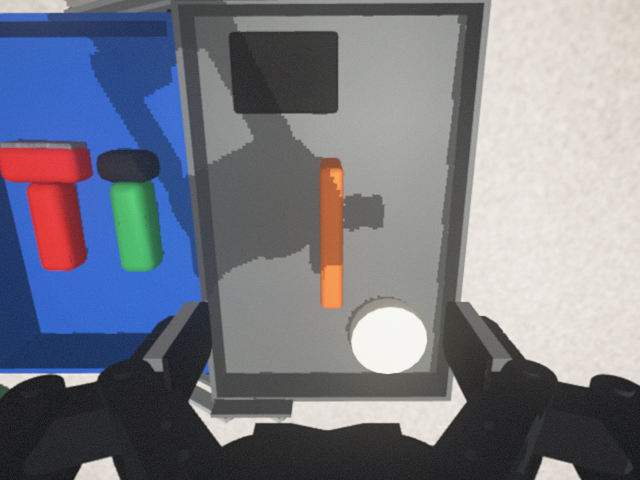

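The handle at (331,235) is centred. Gripping it, then swinging it back along the arc.

```bash
python3 -m crank '[{"angular":[0,0,0],"delta_pos":[0,0.03,1],"gripper":1},{"angular":[0,0,0],"delta_pos":[0,0,1],"gripper":1},{"angular":[0,0,0],"delta_pos":[0,0,1],"gripper":1},{"angular":[0,0,0],"delta_pos":[0,0,0.25],"gripper":1},{"angular":[0,0,0],"delta_pos":[0,0,0],"gripper":0},{"angular":[0,0,0],"delta_pos":[0,0,0],"gripper":0},{"angular":[0,0,0],"delta_pos":[0,0,0],"gripper":0},{"angular":[0,0,0],"delta_pos":[0,0,0],"gripper":0},{"angular":[0,0,0],"delta_pos":[0,0,0],"gripper":0},{"angular":[0,0,0],"delta_pos":[0,0,0],"gripper":0}]'
python3 -m crank '[{"angular":[0,0,0],"delta_pos":[0,-0.4,-0.52],"gripper":0},{"angular":[0,0,0],"delta_pos":[0,-0.48,-0.45],"gripper":0},{"angular":[0,0,0],"delta_pos":[0,-0.55,-0.36],"gripper":0},{"angular":[0,0,0],"delta_pos":[0,-0.6,-0.26],"gripper":0},{"angular":[0,0,0],"delta_pos":[0,-0.64,-0.16],"gripper":0},{"angular":[0,0,0],"delta_pos":[0,-0.65,-0.05],"gripper":0}]'
python3 -m crank '[{"angular":[0,0,0],"delta_pos":[0,-0.65,0.05],"gripper":0},{"angular":[0,0,0],"delta_pos":[0,-0.64,0.16],"gripper":0},{"angular":[0,0,0],"delta_pos":[0,-0.6,0.26],"gripper":0},{"angular":[0,0,0],"delta_pos":[0,-0.55,0.36],"gripper":0},{"angular":[0,0,0],"delta_pos":[0,-0.48,0.45],"gripper":0},{"angular":[0,0,0],"delta_pos":[0,-0.4,0.52],"gripper":0},{"angular":[0,0,0],"delta_pos":[0,0,0],"gripper":0},{"angular":[0,0,0],"delta_pos":[0,0,0],"gripper":0},{"angular":[0,0,0],"delta_pos":[0,0,0],"gripper":0}]'
```

```text
time: 30.92
tool_pos: [0.5199, 0.3679, 0.1147]
tool_rot: [0.001, -0.02, 1.0, 0.001]
contact_force: [-0.5, 2.9, 4.9]
gripper_width: 0.138
time: 31.68
tool_pos: [0.5241, 0.2681, 0.169]
tool_rot: [0.002, -0.02, 1.0, 0.001]
contact_force: [2.9, 4.3, 1.5]
gripper_width: 0.139
time: 32.8
tool_pos: [0.5285, 0.1681, 0.1145]
tool_rot: [0.002, -0.019, 1.0, 0.001]
contact_force: [2.7, 2.4, 8.6]
gripper_width: 0.146
```

```bash
python3 -m crank '[{"angular":[0,0,0],"delta_pos":[0,0,0],"gripper":0.6},{"angular":[0,0,0],"delta_pos":[0,0,0],"gripper":0.6},{"angular":[0,0,0],"delta_pos":[0,0,0],"gripper":0.6},{"angular":[0,0,0],"delta_pos":[0,0,-1],"gripper":1},{"angular":[0,0,0],"delta_pos":[0,0,-1],"gripper":1},{"angular":[0,0,0],"delta_pos":[0,0,-1],"gripper":1},{"angular":[0,0,0],"delta_pos":[0,0,-1],"gripper":1},{"angular":[0,0,0],"delta_pos":[0,0,0],"gripper":1}]'
python3 - <<'E'
from h import *
im=grab_frame("top");c=cam("top");cv2.imwrite("pics/n.png",im[:,:,::-1])
for k,z in [("tray_handle",.129),("pin_tip",.065),("wand",0)]:
    print(k,[(round(d["conf"],2),np.round(d["pixel"],1),np.round(px2w(c,d["pixel"],z),4)) for d in landmark_of("top",k)])
for d in silhouettes("top","sleeve"):
    m,a,u,v=axis_of(d["mask"],c,.08); print(round(d["conf"],2),d["bbox"],m,"ang",np.degrees(np.arctan2(a[1],a[0])),u,v)
cv2.imwrite("pics/n2.png",cv2.resize(im[100:420,400:540,::-1],None,fx=1.85,fy=1.85,interpolation=2))
# bright sleeve pixels
g=im.astype(int);ys,xs=np.nonzero((g.min(2)>135)&(np.indices(g.shape[:2])[1]>430)&(np.indices(g.shape[:2])[1]<500)&(np.indices(g.shape[:2])[0]>130)&(np.indices(g.shape[:2])[0]<300))
rows=[(y,xs[ys==y].min(),xs[ys==y].max()) for y in range(140,295,15)]
for y,a,b in rows: print(y,a,b,np.round(px2w(c,(a,y),.083)[:2],4),np.round(px2w(c,(b+1,y),.083)[:2],4))
E
python3 go.py '[0.50,-0.35,0.23]'
```

```text
time: 33.8
tool_pos: [0.5284, 0.1681, 0.236]
tool_rot: [0.002, -0.019, 1.0, 0.0]
contact_force: [-0.7, -0.1, -0.0]
gripper_width: 1.004
tray_handle [(0.75, array([161.8, 254.7]), array([0.5293, 0.1671, 0.129 ]))]
pin_tip [(0.49, array([455.9, 276.9]), array([ 0.5   , -0.3258,  0.065 ]))]
wand [(0.66, array([459.9, 274.3]), array([ 0.508 , -0.3473,  0.    ]))]
0.82 [437.9, 117.1, 485.6, 297.1] [ 0.62320881 -0.33455332] ang -173.9438298283791 (np.float64(-0.15733984239391882), np.float64(0.15512473108567676)) (np.float64(-0.025489517423866605), np.float64(0.02511638993529976))
140 434 495 [ 0.7375 -0.2883] [ 0.7378 -0.3959]
155 433 494 [ 0.7106 -0.2862] [ 0.7111 -0.3935]
170 431 482 [ 0.684  -0.2824] [ 0.6844 -0.3721]
185 431 489 [ 0.6575 -0.282 ] [ 0.658  -0.3835]
200 453 499 [ 0.6314 -0.3194] [ 0.6318 -0.3999]
215 431 486 [ 0.605  -0.2813] [ 0.6056 -0.377 ]
230 431 489 [ 0.579 -0.281] [ 0.5797 -0.3815]
245 432 499 [ 0.5532 -0.2823] [ 0.554  -0.3978]
260 461 481 [ 0.5279 -0.3311] [ 0.5282 -0.3667]
275 463 492 [ 0.5025 -0.334 ] [ 0.5029 -0.3846]
290 435 484 [ 0.4767 -0.2863] [ 0.4774 -0.3705]
t 34.05 pos [0.5261 0.1678 0.2312] ytool [-0.039  0.999 -0.001] yaw_y 92.2 F [ 0.4 -1.  -0.6] w 1.0
shares total [  1.54 -17.21   0.05]
```

View pics/n.png

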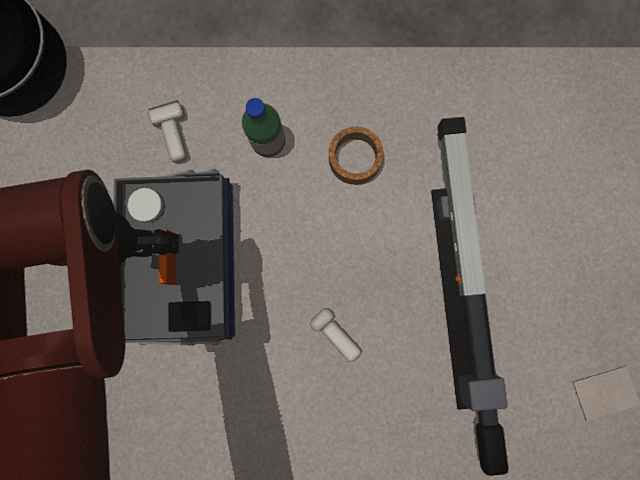

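The tray is back shut, with the orange handle at (166,258). Now to the wand pin.

```bash
python3 -m crank '[{"angular":[0,0,-0.76],"delta_pos":[0,0,0],"gripper":1},{"angular":[0,0,0],"delta_pos":[0.15,-0.95,0],"gripper":1},{"angular":[0,0,0],"delta_pos":[0.15,-0.95,0],"gripper":1},{"angular":[0,0,0],"delta_pos":[0.15,-0.95,0],"gripper":1},{"angular":[0,0,0],"delta_pos":[0.15,-0.95,0],"gripper":1},{"angular":[0,0,0],"delta_pos":[0.15,-0.95,0],"gripper":1},{"angular":[0,0,0],"delta_pos":[0.15,-0.95,0],"gripper":1},{"angular":[0,0,0],"delta_pos":[0.15,-0.95,0],"gripper":1},{"angular":[0,0,0],"delta_pos":[0.15,-0.95,0],"gripper":1},{"angular":[0,0,0],"delta_pos":[0.15,-0.95,0],"gripper":1},{"angular":[0,0,0],"delta_pos":[0.15,-0.95,0],"gripper":1},{"angular":[0,0,0],"delta_pos":[0.15,-0.95,0],"gripper":1}]'
python3 -m crank '[{"angular":[0,0,0],"delta_pos":[0.15,-0.95,0],"gripper":1},{"angular":[0,0,0],"delta_pos":[0.15,-0.95,0],"gripper":1},{"angular":[0,0,0],"delta_pos":[0.15,-0.95,0],"gripper":1},{"angular":[0,0,0],"delta_pos":[0.15,-0.95,0],"gripper":1},{"angular":[0,0,0],"delta_pos":[0.15,-0.95,0],"gripper":1},{"angular":[0,0,0],"delta_pos":[0.15,-0.95,0],"gripper":1},{"angular":[0,0,0],"delta_pos":[0.15,-0.95,0],"gripper":1},{"angular":[0,0,0],"delta_pos":[0,0,0],"gripper":1},{"angular":[0,0,0],"delta_pos":[0,0,0],"gripper":1}]'
python3 look.py pin_tip .065 o; python3 look.py sleeve .05 o;  python3 go.py '[0.50,-0.351,0.064]'
```

```text
time: 35.55
tool_pos: [0.5101, -0.1496, 0.2319]
tool_rot: [-0.001, -0.053, 0.999, 0.001]
contact_force: [0.1, 0.4, 0.3]
gripper_width: 0.999
time: 36.67
tool_pos: [0.5002, -0.3499, 0.2323]
tool_rot: [-0.001, -0.053, 0.999, 0.001]
contact_force: [-0.0, 0.1, -0.2]
gripper_width: 1.005
[(0.64, array([358., 212.]), array([ 0.4998, -0.3243,  0.065 ]))]
pin_tip 0.53 [350.5, 203.1, 362.0, 218.3] [ 0.4898262  -0.33026414] ang -174.58666344626948 [-0.004  0.005] [-0.003  0.003]
t 36.88 pos [ 0.5006 -0.3498  0.2333] ytool [-0.106  0.994  0.   ] yaw_y 96.1 F [ 0.3 -0.2 -1.2] w 0.997
shares total [ 0.02 -0.04  5.64]Traceback (most recent call last):
  File "look.py", line 4, in <module>
    print([(round(d["conf"],2),np.round(d["pixel"]),np.round(px2w(c,d["pixel"],z),4)) for d in landmark_of("wrist",k)])
                                                                                               ~~~~~~~~~~~^^^^^^^^^^^
ValueError: it knows: adapter, brush, case, cleaner, crevice, pin_tip, tape, tray_handle, upholstery, wand
```

View pics/o.png

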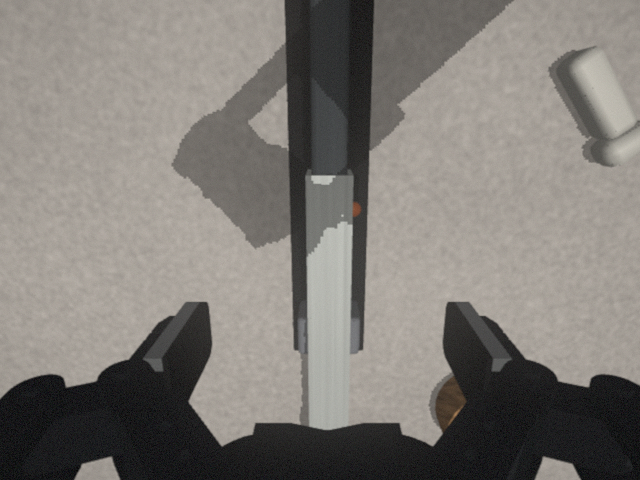

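The wand is vertical in the view with the sleeve end at row 173 and the pin at (357,210), so it is aligned with the jaws. Descending to pinch at the pin.

```bash
python3 -m crank '[{"angular":[0,0,0],"delta_pos":[-0.1,0.03,1],"gripper":1},{"angular":[0,0,0],"delta_pos":[0,0,1],"gripper":1},{"angular":[0,0,0],"delta_pos":[0,0,1],"gripper":1},{"angular":[0,0,0],"delta_pos":[0,0,1],"gripper":1},{"angular":[0,0,0],"delta_pos":[0,0,1],"gripper":1},{"angular":[0,0,0],"delta_pos":[0,0,0.64],"gripper":1},{"angular":[0,0,0],"delta_pos":[0,0,0],"gripper":1},{"angular":[0,0,0],"delta_pos":[0,0,0],"gripper":1}]'
python3 look.py pin_tip .065 p;  python3 go.py '[0.504,-0.349,0.064]'
```

```text
time: 37.88
tool_pos: [0.5042, -0.35, 0.0656]
tool_rot: [0.001, -0.053, 0.999, -0.001]
contact_force: [-0.1, -0.3, -0.4]
gripper_width: 1.001
[(0.74, array([395., 296.]), array([ 0.4985, -0.3227,  0.065 ]))]
pin_tip 0.7 [381.4, 284.4, 397.9, 309.7] [ 0.48053023 -0.33379574] ang -171.3247890254163 [-0.004  0.005] [-0.002  0.002]
t 38.02 pos [ 0.5042 -0.3502  0.0659] ytool [-0.105  0.994 -0.002] yaw_y 96.0 F [ 0.2 -0.3  0.8] w 1.0
shares total [0.   0.04 0.06]
```

View pics/p.png

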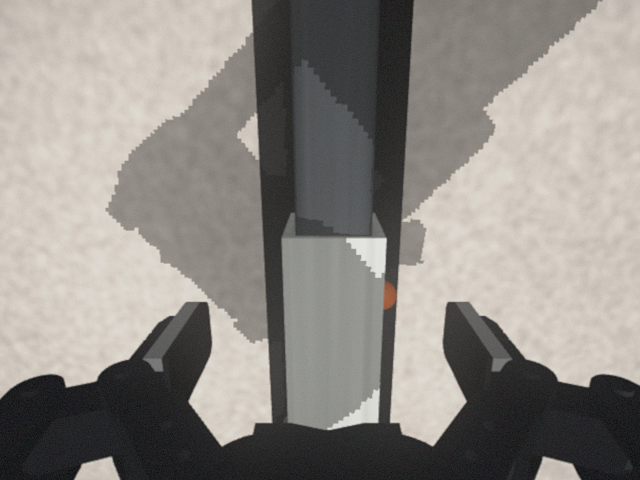

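Pin at (388,297), 2 mm from the pad centre as intended. The sleeve centre at column 334 is about 2.5 mm toward +y, so I shift and pinch.

```bash
python3 -m crank '[{"angular":[0,0,0],"delta_pos":[0,0.08,0.04],"gripper":1},{"angular":[0,0,0],"delta_pos":[0,0,0],"gripper":0},{"angular":[0,0,0],"delta_pos":[0,0,0],"gripper":0},{"angular":[0,0,0],"delta_pos":[0,0,0],"gripper":0},{"angular":[0,0,0],"delta_pos":[0,0,0],"gripper":0},{"angular":[0,0,0],"delta_pos":[0,0,0],"gripper":0},{"angular":[0,0,0],"delta_pos":[0,0,0],"gripper":0}]'
python3 look.py pin_tip .065 q;  python3 go.py '[0.504,-0.349,0.064]'
```

```text
time: 38.9
tool_pos: [0.5033, -0.3478, 0.0639]
tool_rot: [0.0, -0.053, 0.999, -0.001]
contact_force: [-1.8, -1.2, 4.9]
gripper_width: 0.395
[]
t 39.05 pos [ 0.5033 -0.3477  0.0639] ytool [-0.105  0.994 -0.001] yaw_y 96.0 F [-1.4 -1.5  4.8] w 0.406
shares total [-0.02 -0.04 -0.  ]
```

View pics/q.png

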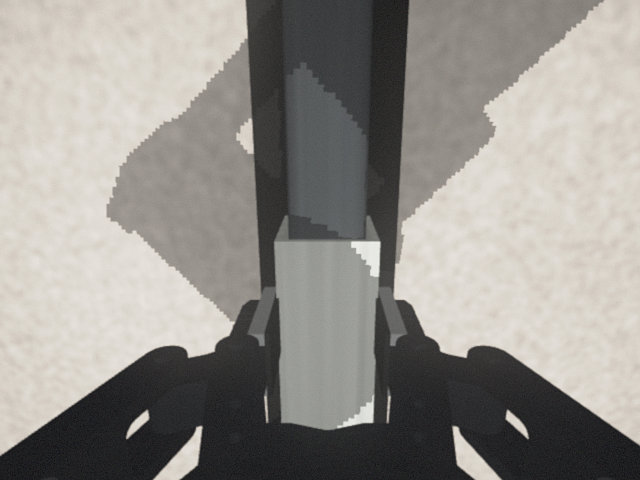

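```bash
python3 -m crank '[{"angular":[0,0,0],"delta_pos":[0.15,0,0],"gripper":0},{"angular":[0,0,0],"delta_pos":[0.15,0,0],"gripper":0},{"angular":[0,0,0],"delta_pos":[0.15,0,0],"gripper":0},{"angular":[0,0,0],"delta_pos":[0.15,0,0],"gripper":0},{"angular":[0,0,0],"delta_pos":[0.15,0,0],"gripper":0},{"angular":[0,0,0],"delta_pos":[0.15,0,0],"gripper":0}]'
python3 look.py wand .05 r;  python3 go.py '[0.4486,-0.3535,0.064]'
```

```text
time: 39.8
tool_pos: [0.4899, -0.3494, 0.0662]
tool_rot: [0.017, -0.052, 0.999, -0.003]
contact_force: [48.6, 4.0, -11.1]
gripper_width: 0.401
[(0.72, array([329., 263.]), array([ 0.4792, -0.3497,  0.05  ]))]
wand 0.73 [246.3, 0.0, 412.1, 426.7] [ 0.44529247 -0.35380185] ang -174.17141137555828 [-0.097  0.062] [-0.024  0.024]
t 39.95 pos [ 0.4896 -0.3493  0.0662] ytool [-0.104  0.995 -0.007] yaw_y 96.0 F [ 43.5   2.9 -11.4] w 0.402
shares total [1.38 0.   0.03]
```

View pics/r.png

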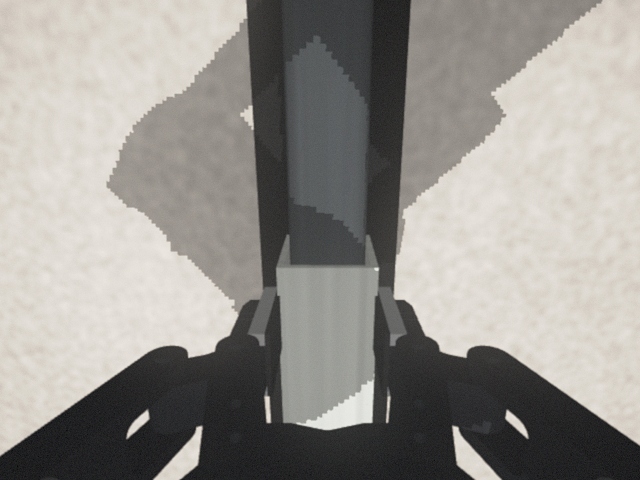

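The pinch slipped: 48 N along the tube and the sleeve stayed locked, so the pin was not fully flush. I back off, release and look.

```bash
python3 -m crank '[{"angular":[0,0,0],"delta_pos":[-0.2,0,0],"gripper":0},{"angular":[0,0,0],"delta_pos":[-0.2,0,0],"gripper":0},{"angular":[0,0,0],"delta_pos":[-0.1,0,0],"gripper":0},{"angular":[0,0,0],"delta_pos":[0,0,0],"gripper":0}]'
python3 go.py '[0.503,-0.3478,0.064]'
```

```text
time: 40.45
tool_pos: [0.4934, -0.3489, 0.066]
tool_rot: [0.002, -0.053, 0.999, -0.001]
contact_force: [-0.5, 3.5, 11.9]
gripper_width: 0.402
t 40.45 pos [ 0.4934 -0.3489  0.066 ] ytool [-0.106  0.994 -0.003] yaw_y 96.1 F [-0.5  3.5 11.9] w 0.402
shares total [-0.32  0.    0.07]
```

```bash
python3 -m crank '[{"angular":[0,0,0],"delta_pos":[0,0,0],"gripper":1},{"angular":[0,0,0],"delta_pos":[0,0,0],"gripper":1},{"angular":[0,0,0],"delta_pos":[0,0,0],"gripper":1},{"angular":[0,0,0],"delta_pos":[0,0,0],"gripper":1},{"angular":[0,0,0],"delta_pos":[0,0,0],"gripper":1}]'
python3 look.py pin_tip .065 s;  python3 go.py '[0.503,-0.3478,0.064]'
```

```text
time: 41.08
tool_pos: [0.491, -0.3483, 0.0628]
tool_rot: [-0.0, -0.053, 0.999, 0.0]
contact_force: [-0.3, -0.1, 0.4]
gripper_width: 0.998
[(0.88, array([389., 325.]), array([ 0.4976, -0.3219,  0.065 ]))]
pin_tip 0.51 [372.5, 313.6, 385.7, 341.9] [ 0.47708446 -0.3336682 ] ang -174.03098107845113 [-0.005  0.005] [-0.002  0.002]
t 41.23 pos [ 0.4911 -0.3483  0.063 ] ytool [-0.105  0.994 -0.   ] yaw_y 96.0 F [-1.2 -0.4 -0.2] w 1.006
shares total [-0.4  -0.02 -0.03]
```

View pics/s.png

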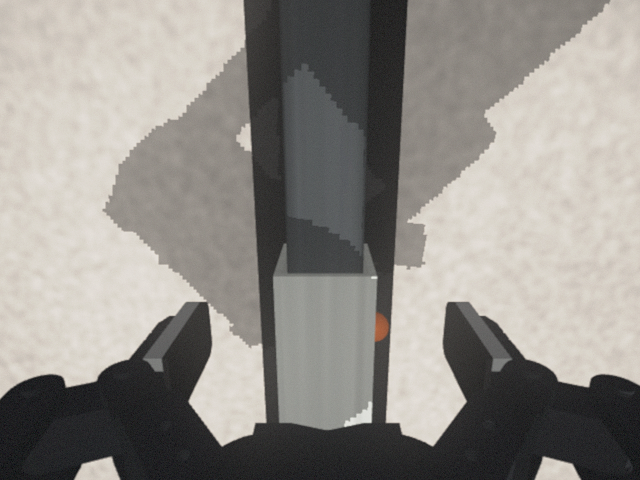

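The pin at (380,328) has fully popped out and the sleeve is unmoved. Retrying with the pads centred on the pin and 5 mm lower, since they stand further back when partly open.

```bash
python3 -m crank '[{"angular":[0,0,0],"delta_pos":[-0.36,0.02,0.17],"gripper":1},{"angular":[0,0,0],"delta_pos":[0,0,0],"gripper":1},{"angular":[0,0,0],"delta_pos":[0,0,0],"gripper":1}]'
python3 look.py pin_tip .065 t;  python3 go.py '[0.502,-0.3478,0.058]'
python3 -m crank '[{"angular":[0,0,0],"delta_pos":[0,0,0],"gripper":0},{"angular":[0,0,0],"delta_pos":[0,0,0],"gripper":0},{"angular":[0,0,0],"delta_pos":[0,0,0],"gripper":0},{"angular":[0,0,0],"delta_pos":[0,0,0],"gripper":0},{"angular":[0,0,0],"delta_pos":[0,0,0],"gripper":0},{"angular":[0,0,0],"delta_pos":[0,0,0],"gripper":0},{"angular":[0,0,0],"delta_pos":[0,0,0],"gripper":0}]'
python3 -m crank '[{"angular":[0,0,0],"delta_pos":[0.08,0,0],"gripper":0},{"angular":[0,0,0],"delta_pos":[0.08,0,0],"gripper":0},{"angular":[0,0,0],"delta_pos":[0.08,0,0],"gripper":0}]'
python3 -m crank '[{"angular":[0,0,0],"delta_pos":[0.08,0,0],"gripper":0},{"angular":[0,0,0],"delta_pos":[0.08,0,0],"gripper":0}]'
```

```text
time: 41.6
tool_pos: [0.5019, -0.3464, 0.0577]
tool_rot: [-0.0, -0.053, 0.999, 0.0]
contact_force: [-0.7, -0.4, -0.3]
gripper_width: 1.005
[(0.55, array([391., 311.]), array([ 0.4992, -0.3215,  0.065 ]))]
pin_tip 0.59 [375.0, 291.6, 388.6, 323.5] [ 0.47921763 -0.33345212] ang -173.18402799044262 [-0.005  0.005] [-0.002  0.002]
t 41.75 pos [ 0.5018 -0.3466  0.0579] ytool [-0.105  0.994 -0.   ] yaw_y 96.0 F [-0.2 -0.4 -0.5] w 1.004
shares total [-0.   -0.04 -0.  ]
time: 42.62
tool_pos: [0.5021, -0.3478, 0.0588]
tool_rot: [0.0, -0.053, 0.999, -0.001]
contact_force: [-1.1, -5.0, 2.8]
gripper_width: 0.406
time: 43.0
tool_pos: [0.4978, -0.3483, 0.0588]
tool_rot: [0.004, -0.052, 0.999, -0.002]
contact_force: [14.4, -5.6, -5.7]
gripper_width: 0.407
time: 43.25
tool_pos: [0.492, -0.3489, 0.0588]
tool_rot: [0.002, -0.053, 0.999, -0.002]
contact_force: [5.4, -6.4, -1.2]
gripper_width: 0.407
```

View pics/t.png

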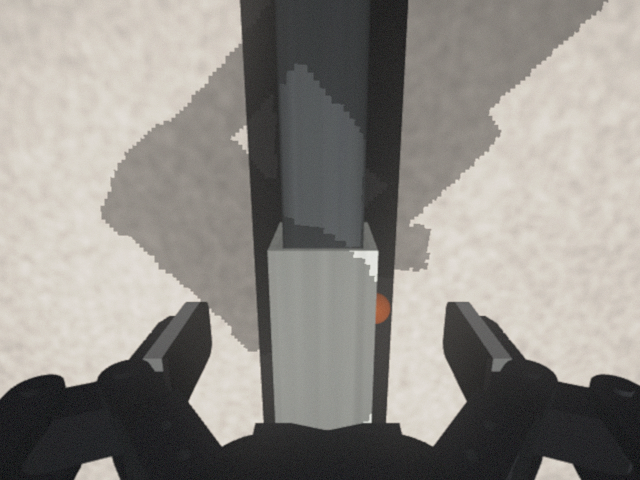

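The force rose to 14 N and then fell to 5 N after 10 mm, so the pin went under and the sleeve slides. Continuing to the 55 mm hole.

```bash
python3 -m crank '[{"angular":[0,0,0],"delta_pos":[0.15,0,0],"gripper":0},{"angular":[0,0,0],"delta_pos":[0.15,0,0],"gripper":0},{"angular":[0,0,0],"delta_pos":[0.15,0,0],"gripper":0},{"angular":[0,0,0],"delta_pos":[0.15,0,0],"gripper":0},{"angular":[0,0,0],"delta_pos":[0.15,0,0],"gripper":0},{"angular":[0,0,0],"delta_pos":[0.15,0,0],"gripper":0},{"angular":[0,0,0],"delta_pos":[0.15,0,0],"gripper":0},{"angular":[0,0,0],"delta_pos":[0.1,0,0],"gripper":0}]'
python3 -m crank '[{"angular":[0,0,0],"delta_pos":[0.06,0,0],"gripper":0},{"angular":[0,0,0],"delta_pos":[0.06,0,0],"gripper":0},{"angular":[0,0,0],"delta_pos":[0.06,0,0],"gripper":0},{"angular":[0,0,0],"delta_pos":[0.06,0,0],"gripper":0},{"angular":[0,0,0],"delta_pos":[0.06,0,0],"gripper":0},{"angular":[0,0,0],"delta_pos":[0,0,0],"gripper":0}]'
python3 look.py pin_tip .065 u;  python3 go.py '[0.4474,-0.3535,0.058]'
```

```text
time: 44.25
tool_pos: [0.4576, -0.3526, 0.0588]
tool_rot: [0.003, -0.052, 0.999, -0.002]
contact_force: [6.8, -5.4, -1.3]
gripper_width: 0.41
time: 45.0
tool_pos: [0.4476, -0.3536, 0.0588]
tool_rot: [0.001, -0.052, 0.999, -0.002]
contact_force: [2.2, -5.2, 1.5]
gripper_width: 0.404
[(0.52, array([386., 422.]), array([ 0.4987, -0.3225,  0.065 ])), (0.34, array([328., 338.]), array([ 0.4604, -0.3518,  0.065 ]))]
pin_tip 0.5 [242.7, 0.2, 411.2, 430.5] [ 0.39651216 -0.35897475] ang -174.01644841469533 [-0.073  0.048] [-0.019  0.019]
pin_tip 0.42 [372.8, 408.3, 388.2, 425.4] [ 0.46228097 -0.33546511] ang -157.96911260472734 [-0.003  0.004] [-0.002  0.002]
t 45.15 pos [ 0.4475 -0.3536  0.0587] ytool [-0.105  0.994 -0.003] yaw_y 96.0 F [ 1.5 -5.   1.6] w 0.406
shares total [0.   0.   0.02]
```

View pics/u.png

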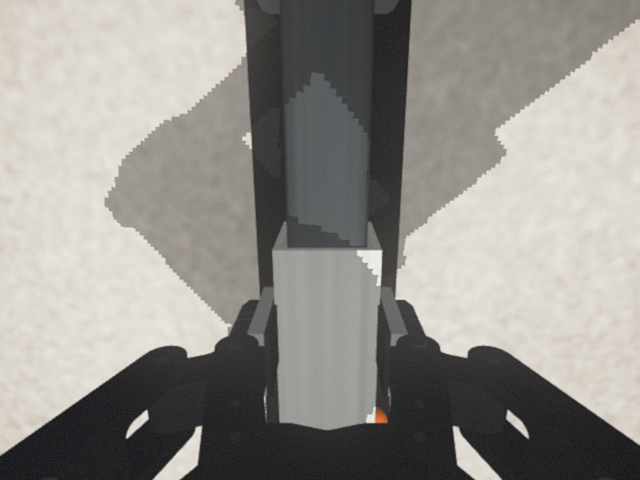

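The pin shows popped out at (382,415), so the sleeve is locked at the second hole. Re-gripping at the pin with the same offset.

```bash
python3 -m crank '[{"angular":[0,0,0],"delta_pos":[0,0,0],"gripper":1},{"angular":[0,0,0],"delta_pos":[0,0,0],"gripper":1},{"angular":[0,0,0],"delta_pos":[0,0,0],"gripper":1},{"angular":[0,0,0],"delta_pos":[0,0,0],"gripper":1},{"angular":[0,0,0],"delta_pos":[-0.6,-0.02,0],"gripper":1},{"angular":[0,0,0],"delta_pos":[-0.6,0,0],"gripper":1},{"angular":[0,0,0],"delta_pos":[-0.63,0,0],"gripper":1},{"angular":[0,0,0],"delta_pos":[0,0,0],"gripper":1},{"angular":[0,0,0],"delta_pos":[0,0,0],"gripper":1}]'
python3 look.py pin_tip .065 v;  python3 go.py '[0.502,-0.3475,0.0583]'
```

```text
time: 46.28
tool_pos: [0.5013, -0.347, 0.0576]
tool_rot: [-0.0, -0.053, 0.999, 0.0]
contact_force: [-0.1, -0.8, 0.4]
gripper_width: 1.005
[(0.92, array([391., 307.]), array([ 0.4971, -0.3221,  0.065 ]))]
t 46.42 pos [ 0.5008 -0.3472  0.0577] ytool [-0.105  0.995  0.   ] yaw_y 96.0 F [0.2 0.7 0.5] w 1.002
shares total [-0.04 -0.01 -0.02]
```

View pics/v.png

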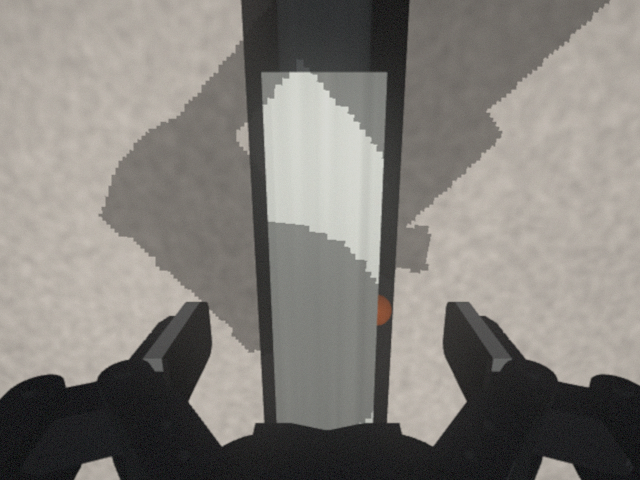

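The pin is out at (383,311), and the sleeve's end has moved to row 72. Pinch and slide again, with a 1 mm correction.

```bash
python3 -m crank '[{"angular":[0,0,0],"delta_pos":[-0.04,0,0],"gripper":0.9},{"angular":[0,0,0],"delta_pos":[0,0,0],"gripper":0},{"angular":[0,0,0],"delta_pos":[0,0,0],"gripper":0},{"angular":[0,0,0],"delta_pos":[0,0,0],"gripper":0},{"angular":[0,0,0],"delta_pos":[0,0,0],"gripper":0},{"angular":[0,0,0],"delta_pos":[0,0,0],"gripper":0},{"angular":[0,0,0],"delta_pos":[0,0,0],"gripper":0},{"angular":[0,0,0],"delta_pos":[0,0,0],"gripper":0}]'
python3 -m crank '[{"angular":[0,0,0],"delta_pos":[0.08,0,0],"gripper":0},{"angular":[0,0,0],"delta_pos":[0.08,0,0],"gripper":0},{"angular":[0,0,0],"delta_pos":[0.08,0,0],"gripper":0}]'
python3 -m crank '[{"angular":[0,0,0],"delta_pos":[0.08,0,0],"gripper":0},{"angular":[0,0,0],"delta_pos":[0.08,0,0],"gripper":0}]'
```

```text
time: 47.42
tool_pos: [0.5028, -0.3478, 0.0586]
tool_rot: [0.0, -0.053, 0.999, -0.001]
contact_force: [-1.5, -2.5, 4.9]
gripper_width: 0.406
time: 47.8
tool_pos: [0.4982, -0.3483, 0.0587]
tool_rot: [0.004, -0.052, 0.999, -0.001]
contact_force: [13.4, -2.8, -1.5]
gripper_width: 0.405
time: 48.05
tool_pos: [0.4924, -0.3489, 0.0587]
tool_rot: [0.002, -0.053, 0.999, -0.001]
contact_force: [5.0, -3.2, 3.2]
gripper_width: 0.407
```

```bash
python3 -m crank '[{"angular":[0,0,0],"delta_pos":[0.15,0,0],"gripper":0},{"angular":[0,0,0],"delta_pos":[0.15,0,0],"gripper":0},{"angular":[0,0,0],"delta_pos":[0.15,0,0],"gripper":0},{"angular":[0,0,0],"delta_pos":[0.15,0,0],"gripper":0},{"angular":[0,0,0],"delta_pos":[0.15,0,0],"gripper":0},{"angular":[0,0,0],"delta_pos":[0.15,0,0],"gripper":0},{"angular":[0,0,0],"delta_pos":[0.15,0,0],"gripper":0},{"angular":[0,0,0],"delta_pos":[0.1,0,0],"gripper":0}]'
python3 -m crank '[{"angular":[0,0,0],"delta_pos":[0.06,0,0],"gripper":0},{"angular":[0,0,0],"delta_pos":[0.06,0,0],"gripper":0},{"angular":[0,0,0],"delta_pos":[0.06,0,0],"gripper":0},{"angular":[0,0,0],"delta_pos":[0.06,0,0],"gripper":0},{"angular":[0,0,0],"delta_pos":[0.05,0,0],"gripper":0},{"angular":[0,0,0],"delta_pos":[0,0,0],"gripper":0}]'
python3 look.py pin_tip .065 w;  python3 go.py '[0.4481,-0.3535,0.058]'
```

```text
time: 49.05
tool_pos: [0.4581, -0.3525, 0.0587]
tool_rot: [0.002, -0.053, 0.999, -0.001]
contact_force: [6.4, -2.2, 2.0]
gripper_width: 0.405
time: 49.8
tool_pos: [0.448, -0.3536, 0.0586]
tool_rot: [0.001, -0.053, 0.999, -0.001]
contact_force: [2.0, -3.3, 5.3]
gripper_width: 0.401
[(0.61, array([388., 419.]), array([ 0.4973, -0.3219,  0.065 ]))]
pin_tip 0.47 [374.8, 406.0, 388.4, 425.3] [ 0.46255125 -0.33552525] ang -157.60135440719878 [-0.003  0.003] [-0.002  0.002]
t 49.95 pos [ 0.448  -0.3536  0.0586] ytool [-0.105  0.994 -0.002] yaw_y 96.0 F [ 2.9 -3.9  5.9] w 0.405
shares total [-0.    0.    0.02]
```

View pics/w.png

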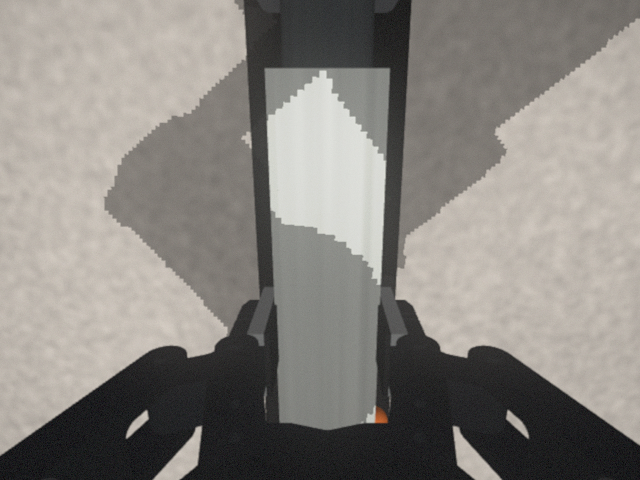

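The pin has popped out again at (382,415). Releasing, rising and moving toward the robot's middle for a full check.

```bash
python3 -m crank '[{"angular":[0,0,0],"delta_pos":[0,0,0],"gripper":1},{"angular":[0,0,0],"delta_pos":[0,0,0],"gripper":1},{"angular":[0,0,0],"delta_pos":[0,0,0],"gripper":1},{"angular":[0,0,0],"delta_pos":[0,0,0],"gripper":1},{"angular":[0,0,0],"delta_pos":[0,0,-1],"gripper":1},{"angular":[0,0,0],"delta_pos":[0,0,-1],"gripper":1},{"angular":[0,0,0],"delta_pos":[0,0,-1],"gripper":1},{"angular":[0,0,0],"delta_pos":[0,0,-1],"gripper":1},{"angular":[0,0,0],"delta_pos":[0,0,-1],"gripper":1},{"angular":[0,0,0],"delta_pos":[0,0,-1],"gripper":1},{"angular":[0,0,0],"delta_pos":[0,0,0],"gripper":1},{"angular":[0,0,0],"delta_pos":[0,0,0],"gripper":1}]'
python3 look.py pin_tip .065 x;  python3 go.py '[0.4481,-0.15,0.25]'
python3 - <<'E'
from h import *
for n in ["scene","top"]:
    im=grab_frame(n);cv2.imwrite(f"pics/x_{n}.png",im[:,:,::-1]);c=cam(n)
    for k,z in [("tray_handle",.129),("cleaner",0),("tape",0),("upholstery",.015),("brush",.016),("crevice",.015),("adapter",.015)]:
        print(n,k,[(round(d["conf"],2),np.round(d["pixel"]),np.round(px2w(c,d["pixel"],z),3)) for d in landmark_of(n,k)])
E
```

```text
time: 51.45
tool_pos: [0.4472, -0.3525, 0.2366]
tool_rot: [-0.001, -0.053, 0.999, 0.001]
contact_force: [-0.4, 0.1, -0.6]
gripper_width: 1.002
[(0.62, array([354., 267.]), array([ 0.4965, -0.3238,  0.065 ]))]
pin_tip 0.47 [344.7, 261.2, 358.8, 274.5] [ 0.48312805 -0.33065826] ang -170.20387936604857 [-0.005  0.005] [-0.003  0.003]
t 51.6 pos [ 0.447  -0.3522  0.2358] ytool [-0.105  0.994  0.003] yaw_y 96.0 F [ 0.4  0.4 -0.3] w 1.0
shares total [-0.74  6.7  -0.46]
scene tray_handle [(0.61, array([414., 195.]), array([0.527, 0.169, 0.129]))]
scene cleaner [(0.75, array([396., 313.]), array([0.753, 0.01 , 0.   ]))]
scene tape [(0.57, array([324., 325.]), array([ 0.724, -0.147,  0.   ]))]
scene upholstery [(0.88, array([475., 294.]), array([0.779, 0.19 , 0.015]))]
scene brush [(0.62, array([289., 234.]), array([ 0.412, -0.116,  0.016]))]
scene crevice []
scene adapter []
top tray_handle [(0.56, array([163., 253.]), array([0.532, 0.166, 0.129]))]
top cleaner [(0.66, array([267., 142.]), array([0.756, 0.013, 0.   ]))]
top tape [(0.57, array([356., 160.]), array([ 0.723, -0.155,  0.   ]))]
top upholstery [(0.88, array([170., 133.]), array([0.769, 0.195, 0.015]))]
top brush [(0.72, array([334., 335.]), array([ 0.396, -0.117,  0.016]))]
top crevice []
top adapter []
```

View pics/x.png

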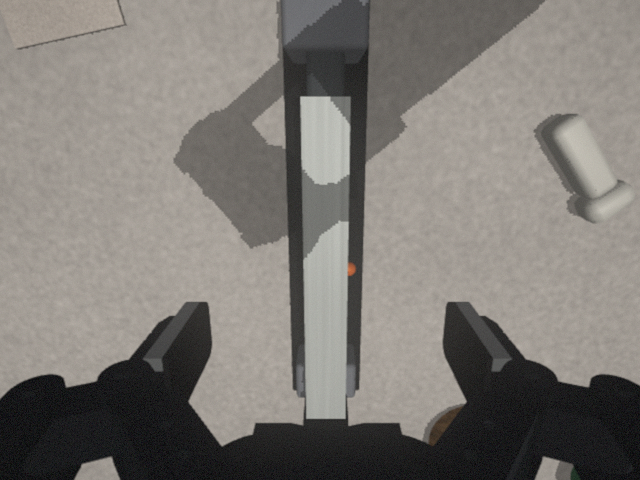

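View pics/x_top.png

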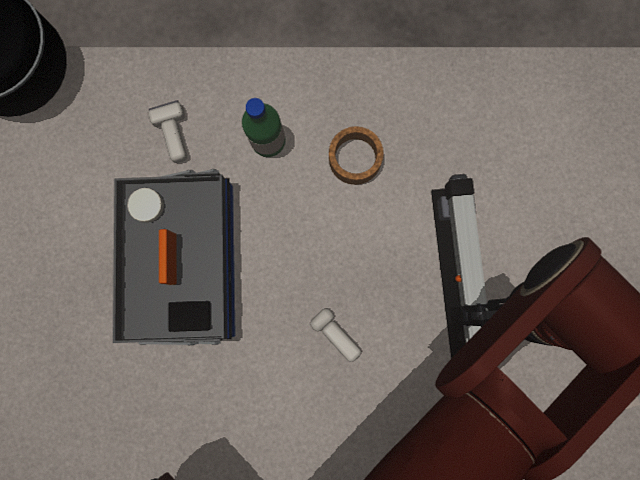

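View pics/x_scene.png

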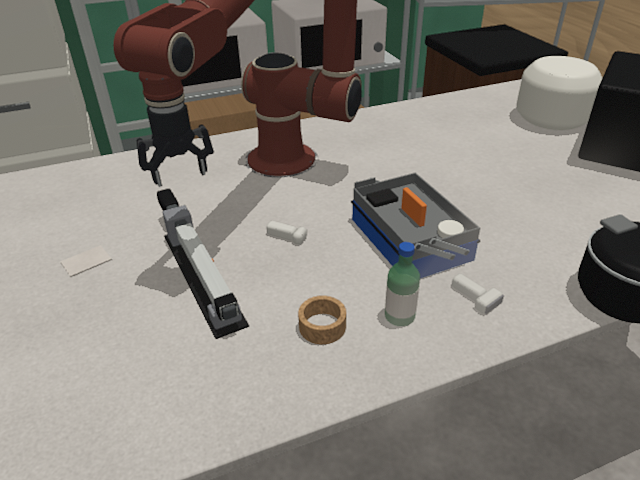

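Run:
```python
from h import *
c=cam("wrist");a=px2w(c,(326,97),.083);b=px2w(c,(353,268),.065)
u=np.array([.9945,.1045]);print(a,b,"sleeve end rel pin",(a[:2]-b[:2])@u,"pin proud of axis",(b[:2]-a[:2])@np.array([-.1045,.9945]))
im=grab_frame("wrist");cv2.imwrite("pics/y.png",cv2.resize(im[230:310,300:400,::-1],None,fx=6,fy=6,interpolation=2))
```

```text
[ 0.36253198 -0.36259486  0.083     ] [ 0.49895785 -0.32478166  0.065     ] sleeve end rel pin -0.13962701537327013 pin proud of axis 0.02334871905830482
```

View pics/y.png

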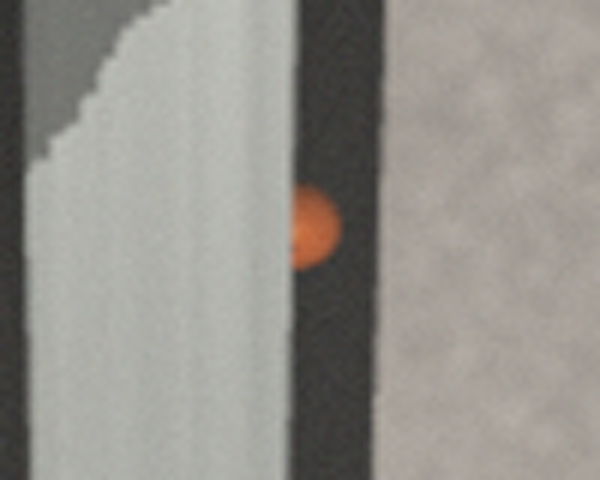

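The sleeve end is 139.6 mm behind the pin (140 expected at 0.110), and the pin stands out at full round. The tray is shut and the bystanders are in place, so I hand in.

```bash
python3 -c "
from plant import *
print(job_done())"
```

```text
the job is handed in; nothing more can be done
None
```

The job is done and handed in at about 52 s. The wand is at its shortest length, and the two nozzles present are in the case with the tray shut over them.

- **Tray and nozzles:** I swung the tray open (199.8 mm of handle travel) and put in the red upholstery nozzle and the green brush. They lay flat side by side when I swung the tray shut, and the handle came back to its starting position. I saw no crevice nozzle or adapter anywhere, so I took them as absent. The two white look-alikes stayed on the counter.
- **Wand:** The first pinch did not press the pin flush. The fingers slipped along the sleeve at about 48 N and nothing shifted. Re-gripping about 5 mm lower and centred on the pin worked for both notches.
- **Last checks:** The sleeve end measured 139.6 mm behind the pin, against 140 mm expected at the last hole. The pin showed clearly popped out, and the gripper was clear of everything. The bottle and tape read within about 1 cm of their first readings, which is the landmark scatter. There was no final look inside the case once the tray was shut.

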